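Seat a counting chamber in the slide holder's corner

ROBOT

A 7-joint arm with a two-finger parallel gripper is mounted at the origin on the work surface. World frame = base frame: x ahead of the robot, y to its left, z up, the work surface at z = 0. Lengths are in m, angles in rad, forces in N, time in s.
With the tool pointing down it reaches from about 0.4 to 0.85 m from the base axis. Payload 4.5 kg.
Tool frame: the origin (TCP) lies midway between the tips of the shut fingers; the grasp point (between the pads) lies 19 mm behind it; z points along the fingers, y is the direction in which the jaws open and shut (so a half turn about z gives the same grasp; the last joint's range is limited). The gripper opens to 88 mm and grips with 3 to 60 N. Pads are 18 mm wide; open, the fingers measure 123 mm over their backs; the gripper's body (75 mm by 187 mm) begins 45 mm behind the grasp point.
Start: joints at [-1.174, 0.689, -0.195, 1.565, 0.157, 0.902, -0.215], TCP at [0.222, 0.584, 0.216] pointing down, gripper open.
Joint ranges: [-3.01, 3.01], [-0.46, 2.08], [-1.47, 1.51], [0.13, 2.56], [-1, 4.14], [0.04, 2.09], [-2.66, 2.66]. Speed limits (rad/s): [2.57, 2.57, 3.14, 3.14, 3.14, 3.14, 3.14].

INTERFACE

Orientations are given as a unit quaternion [x, y, z, w].
In Python, from plant import r gives the robot as it stands.
- The arm moves only by the tool play_rows, never from a script. Its argument "targets" is a list of rows, each an object of numbers: "jaw": the closure, from 0 (fully open) to 1 (shut); "dx", "dy", "dz": the shift along the tool's x, y, z in m; "yaw": the turn about the tool's z in rad. A call has exactly 5 rows; each row shifts and turns the pose as measured when the row begins, along the tool's axes as they then stand; what a row does not reach is not made up. A row lasts 1/10 s, in which the tool goes at most 50 mm and 8.59 degrees, less where a joint would pass 70% of its speed; a pose out of reach is approached as far as the arm can. A call with a gripper value outside its range is refused whole. The fingers move at their own pace and stop on an object; "squeeze" is the grip in N (left out, the last holds). Time passes only in rows, so rows that do not move let the fingers close, or fill a call up. It gives the time, the measured TCP pose, the force and the opening at its end, in the units of the state.
- r.get_state(): the state, without advancing time (a new reading comes with each control period).
- r.snapshot(name): name is "scene" or "side" or "wrist"; returns a dict with "frame" (420x560x3 uint8, red, green, blue), "z_map" (420x560 float32, m along the optical axis (not along the pixel's ray), 0 where there is no reading), "mtx" (3x3 intrinsics, pixels), "dist_coeffs" ([k1, k2, p1, p2, k3] as OpenCV has them; the pictures are not rectified), "position" and "orientation" of the camera in the world; the wrist camera has in their place "T_tool_cam" (4x4, takes a point from camera to tool coordinates, whose origin is the TCP and whose axes are the flange's). Camera axes: x right, y up, looking along -z (the intrinsics and any distortion apply to the point x, -y, -z); pixel columns grow to the right and rows downward; lengths in m; the calibration is good to about 2 mm. A picture is of the moment at which its call begins: read the wrist's pose just before it.
- r.finish_job(): hands the job in, once; it reports no verdict.
The state is a dict: "clock": time; "q": joint angles; "qd": joint speeds; "joint_torque": joint torques, N m; "tool_pos": TCP position; "eef_rot": TCP orientation; "contact_force": force on the tool from outside, world axes, zero at the start; "moment": the same for the moment, N m; "opening": opening from 0.0 (shut) to 1.0 (fully open).
Only numpy, scipy, OpenCV 4.12 (cv2) and the standard library are available. Lean on these libraries where they do the work, as an engineer would, in place of code of your own. Each camera call takes 0.05 s, during which the arm holds its last target.

TASK

Take the pusher out of its stand and, touching the glass counting chamber with nothing but the pusher, nudge it gently flat against the long back rail of the slide holder, then along that rail until it also rests against the end stop, holding a light press for a moment against each, so that it ends up square in the corner touching both. Put the pusher back upright in its stand, fully down on its collar, and leave everything else where it is.

Things in the scene. Friction and masses are not known exactly. Their poses are not given: they have to be found in the camera images.
- stage: white transmitted-light microscope base, 240 (x) x 320 (y) x 50 mm, fixed; its flat black top plate (200 x 280 mm) carries the slide holder. Origin: centre of its underside. Its x axis points away from the robot when its yaw is 0, z up; the plate's surface is 50 mm above the origin
- corner (a point): the square inner corner of the slide holder, at the level of the black plate, where the inner faces of back rail and end stop meet. Axes as the stage: the back rail's face is the plane x = 0 (facing -x), the end stop's face is y = 0 (facing -y). A chamber fully home has its centre at x = -18 mm, y = -38 mm, axes parallel
- back_rail: long aluminium rail screwed to the plate, 152 mm along the stage's y, 12 mm wide, 8 mm high. Origin: at plate level, middle of its inner face (the face looking to the stage's -x); axes as the stage
- end_stop: short aluminium stop screwed to the plate, 44 mm along the stage's x, 12 mm wide, 8 mm high. Origin: at plate level, middle of its inner face (the face looking to the stage's -y); axes as the stage
- chamber: thick pale-green glass counting chamber with white ends and silver grid squares, 36 (x) x 76 (y) x 5 mm, about 35 g, lying loose on the black plate, off the rails and somewhat turned. Origin: centre of its underside; z up. Its x axis is within about 20 degrees of the stage's x. Glass: it chips if pressed with more than about 5 N
- pusher: hand pusher, 105 mm long, about 60 g, standing upright in the stand. Origin: centre of its lower tip; z runs up its length. White, slippery round tip 10 mm across (z 0 to 12 mm), steel shaft 8 mm, collar 22 mm across (z 45 to 49 mm) on which it rests, blue square handle 14 x 14 mm with flats across x and y (z 49 to 105 mm), its top 3 mm white
- stand: grey tool stand on a dark foot plate, block 150 (x) x 60 (y) mm, top 55 mm above the table, fixed. Origin: centre of its underside. Three round holes 15 mm across and 46 mm deep in a row along its x axis, at x = -45, 0 and +45 mm; the pusher starts in the one at -45 mm, its tip (origin) 10 mm above the stand's origin, collar on the block's top, handle turned by up to about 17 degrees
- hole0 (a point): mouth (centre, at the top face) of the stand's hole at x = -45 mm, the pusher's own; axes as the stand
- probe: yellow-handled steel probe, 89 mm long, in the stand's hole at x = +45 mm; bystander
- heater: dry block heater with capped tubes, 160 x 120 mm, 131 mm high, fixed, on the other side of the stage from the stand; bystander. Origin: centre of its underside
- small_dish: small round lidded dish, 35 mm across, 11 mm high, loose on the black plate behind the back rail; bystander. Origin: centre of its underside
- cover_box: white and blue cover-glass box, 28 x 28 x 16 mm, loose on the black plate towards the end-stop side, in front; bystander. Origin: centre of its underside
- dish_stack: stack of three culture dishes, 60 mm across, 45 mm high, loose on the table; bystander
- tally_counter: steel tally counter, 42 mm across, 24 mm high, loose on the table; bystander

How it is judged:
On the way, in this order (a step that is already met when the one before it is completed fails the run):
1. the pusher is lifted out of its stand (z of pusher in the frame of stand above 0.06 m), for 0.1 s.
2. the chamber is pressed lightly flat against the back rail (over 0.3 N, within 6 degrees of square) (contact force between chamber and back_rail above 0.3 N and angle between the x axis of chamber and the x axis of stage, either way round below 0.1 rad), for 0.2 s.
3. the chamber is pressed lightly against the end stop (over 0.3 N, within 6 degrees of square) (contact force between chamber and end_stop above 0.3 N and angle between the x axis of chamber and the x axis of stage, either way round below 0.1 rad), for 0.2 s.
At the end, for the whole second after the job is handed in: The chamber lies flat in the corner, within 1.5 mm of touching back rail and end stop and within 0.03 rad of square, at rest; the pusher stands upright in a hole of its stand, down on its collar (within 2.5 mm), at rest; nothing else was moved by more than 15 mm (x of chamber in the frame of corner between -0.0195 and -0.0165 m and y of chamber in the frame of corner between -0.0395 and -0.0365 m and angle between the x axis of chamber and the x axis of stage, either way round below 0.03 rad and z of chamber in the frame of corner below 0.002 m and angle between chamber's own z axis and vertical below 0.03 rad and linear speed of chamber below 0.01 m/s and z of pusher in the frame of stand below 0.0125 m and angle between pusher's own z axis and vertical below 0.08 rad and horizontal distance between pusher and stand below 0.055 m and linear speed of pusher below 0.02 m/s).
It fails at once if the pusher presses the glass chamber with more than 5 N (contact force between pusher and chamber above 5 N).
It fails at once if the gripper or arm touches the chamber (contact force between any of the fingers, the arm and chamber above 0.3 N).
It fails at once if the chamber is tipped up by more than 12 degrees (angle between chamber's own z axis and vertical above 0.2 rad).
It fails at once if a bystander is moved by more than 15 mm (distance of any of probe, small_dish, cover_box, dish_stack, tally_counter from where it was at the start of the episode above 0.015 m).
It also fails if it takes over 72 s, if anything falls off the work surface, if the arm or the gripper's body presses on something with over 40 N, if the wrist force passes 120 N, or if a joint passes its speed limit or range.

## Working session

There is one attempt and no reset: what is moved stays moved. The work goes in short steps, Python scripts to look and compute and a tool call to move; the robot and the scene stay as the last step left them, time stands still between calls to the robot, and variables do not carry over. Pictures are saved under pics/ and viewed, and the job is handed in when it is done.

Besides the shell and the picture viewer there is one more tool, called after "Emit:" in YAML: its name, and indented under it one key for each argument. play_rows: Moves the arm, as the interface text tells. Its arguments: {"type":"object","properties":{"targets":{"type":"array"},"squeeze":{"type":"number"}},"required":["targets"]}

```bash
mkdir -p pics; ls; python3 - <<'E'
from plant import r
import cv2,numpy as np
s=r.get_state();print({k:np.round(v,4) for k,v in s.items()})
for n in ["scene","side","wrist"]:
    d=r.snapshot(n); cv2.imwrite(f"pics/{n}0.png",d["frame"][:,:,::-1])
    np.savez(f"{n}0.npz",**d)
    print(n,d["mtx"].round(1).tolist(),np.round(d["dist_coeffs"],4), {k:np.round(d[k],4) for k in d if k in("position","orientation","T_tool_cam")})
E
```

```text
pics
{'clock': np.float64(0.0), 'q': array([-1.1743,  0.69  , -0.1945,  1.5664,  0.1573,  0.9025, -0.2151]), 'qd': array([ 0.0001, -0.0009, -0.0025, -0.0011, -0.0007, -0.0015,  0.001 ]), 'joint_torque': array([ 1.30000e-03, -5.27566e+01, -1.26610e+00, -1.53425e+01,
       -5.25000e-02,  6.50000e-03,  2.00000e-04]), 'tool_pos': array([0.2216, 0.5837, 0.215 ]), 'eef_rot': array([ 1.803e-01,  9.836e-01, -9.000e-04, -1.000e-04]), 'contact_force': array([ 0.1145, -0.0907, -0.5615]), 'moment': array([-0.0562,  0.0282,  0.0387]), 'opening': np.float64(0.9982)}
scene [[390.4, 0.0, 282.7], [0.0, 390.4, 212.3], [0.0, 0.0, 1.0]] [-0.0094  0.      0.      0.      0.    ] {'position': array([1.0487, 0.5319, 0.6402]), 'orientation': array([0.1645, 0.3995, 0.8422, 0.3225])}
side [[546.9, 0.0, 289.5], [0.0, 546.9, 211.6], [0.0, 0.0, 1.0]] [0.075 0.    0.    0.    0.   ] {'position': array([0.5016, 1.0879, 0.912 ]), 'orientation': array([-0.0195,  0.439 ,  0.8981, -0.0156])}
wrist [[343.2, 0.0, 284.3], [0.0, 343.2, 204.2], [0.0, 0.0, 1.0]] [-0.0256  0.      0.      0.      0.    ] {'T_tool_cam': array([[ 4.000e-04,  9.515e-01,  3.077e-01,  7.920e-02],
       [ 1.000e+00,  0.000e+00, -1.400e-03, -3.000e-04],
       [-1.300e-03,  3.077e-01, -9.515e-01, -1.691e-01],
       [ 0.000e+00,  0.000e+00,  0.000e+00,  1.000e+00]])}
```

View pics/scene0.png

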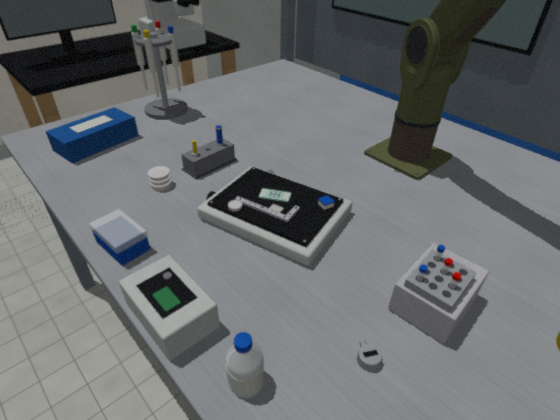

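View pics/side0.png

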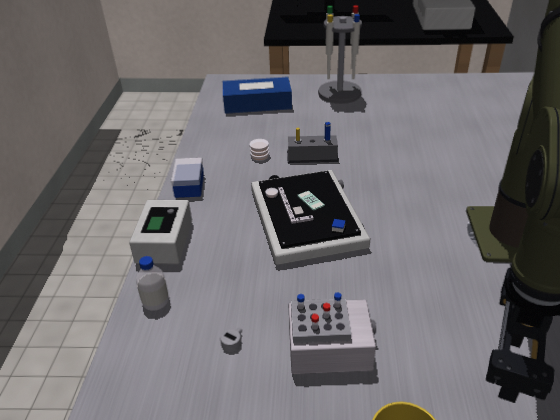

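View pics/wrist0.png

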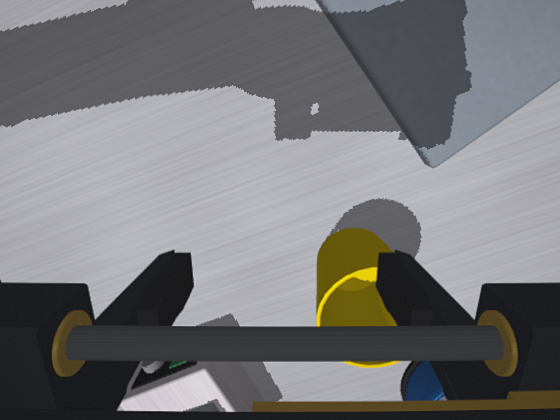

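The side view puts the stage at about (308,215), the chamber at (311,200), the L-shaped holder at (292,205), the stand at (313,147) and the blue pusher handle at (327,130). I'll enlarge these areas and get rough positions.

```bash
cat > h.py <<'E'
import numpy as np,cv2
from scipy.spatial.transform import Rotation as R
def cam(d,s=None):
    if "position" in d: return np.array(d["position"]),R.from_quat(d["orientation"]).as_matrix()
    T=np.array(d["T_tool_cam"]);Rt=R.from_quat(s["eef_rot"]).as_matrix()
    return Rt@T[:3,3]+np.array(s["tool_pos"]),Rt@T[:3,:3]
def ray(d,uv,s=None):
    o,M=cam(d,s)
    p=cv2.undistortPoints(np.array(uv,float).reshape(-1,1,2),d["mtx"],d["dist_coeffs"]).reshape(-1,2)
    v=np.c_[p[:,0],-p[:,1],-np.ones(len(p))]
    return o,v@M.T
def onplane(d,uv,z,s=None):
    o,v=ray(d,uv,s); return o+v*((z-o[2])/v[:,2])[:,None]
def bydepth(d,uv,s=None):
    o,v=ray(d,uv,s); uv=np.array(uv,int).reshape(-1,2)
    return o+v*d["z_map"][uv[:,1],uv[:,0]][:,None]
def proj(d,P,s=None):
    o,M=cam(d,s); c=(np.array(P,float).reshape(-1,3)-o)@M
    c=np.c_[c[:,0],-c[:,1],-c[:,2]]
    return cv2.projectPoints(c,np.zeros(3),np.zeros(3),d["mtx"],d["dist_coeffs"])[0].reshape(-1,2)
def crop(d,x0,y0,x1,y1,k,name):
    im=d["frame"][y0:y1,x0:x1,::-1]
    cv2.imwrite(name,cv2.resize(im,None,fx=k,fy=k,interpolation=cv2.INTER_CUBIC))
E
python3 - <<'E'
from h import *
S=dict(np.load("side0.npz"));C=dict(np.load("scene0.npz"))
crop(S,245,110,375,270,4,"pics/s1.png"); crop(C,170,110,360,260,4,"pics/c1.png")
print(bydepth(S,[(311,200),(327,124),(297,127),(312,142),(325,310)]).round(3).tolist())
print(bydepth(C,[(275,195),(219,127)]).round(3).tolist())
E
```

```text
[[0.516, -0.059, 0.058], [0.473, -0.361, 0.115], [0.57, -0.55, -0.001], [0.517, -0.38, 0.042], [0.483, 0.381, 0.125]]
[[0.517, -0.062, 0.055], [0.471, -0.362, 0.114]]
```

View pics/s1.png

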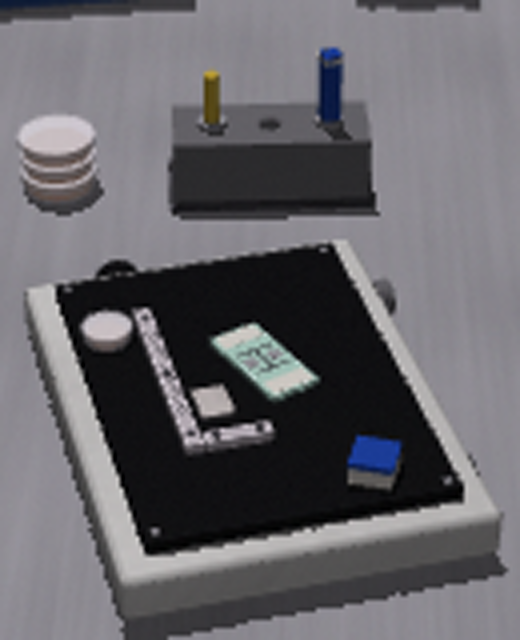

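View pics/c1.png

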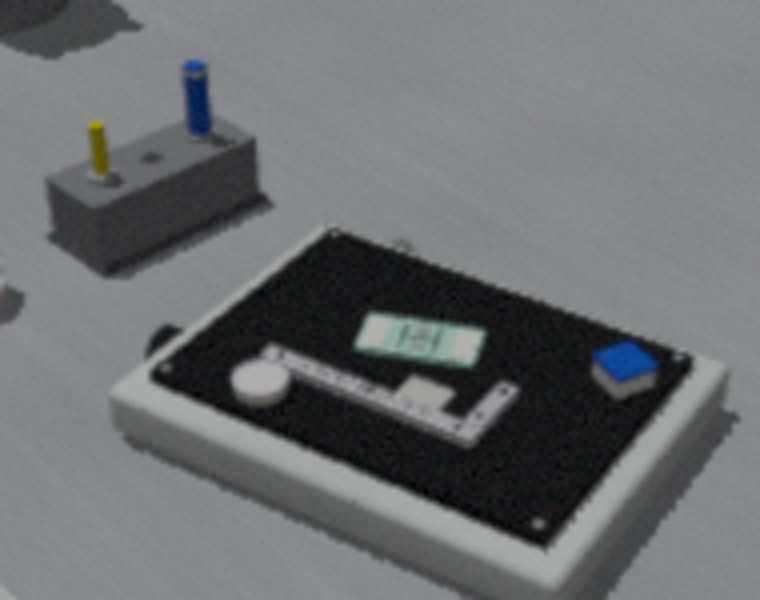

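The holder, the chamber (about 0.516,-0.059) and the pusher (about 0.472,-0.361) all show up. There is also an unlisted pale square by the corner, which I need to check. I'll bring the wrist camera over the stage.

Emit:
play_rows:
  targets:
    - {"jaw": 0,"dx": -0.036,"dy": -0.032,"dz": -0.004,"yaw": 0}
    - {"jaw": 0,"dx": -0.036,"dy": -0.032,"dz": -0.004,"yaw": 0}
    - {"jaw": 0,"dx": -0.036,"dy": -0.032,"dz": 0,"yaw": 0}
    - {"jaw": 0,"dx": -0.036,"dy": -0.032,"dz": 0,"yaw": 0}
    - {"jaw": 0,"dx": -0.036,"dy": -0.032,"dz": 0,"yaw": 0}

```text
clock: 0.65
tool_pos: [0.3308, 0.3715, 0.2208]
eef_rot: [0.173, 0.985, 0.002, -0.003]
contact_force: [1.8, 0.7, -0.2]
opening: 1.0
```

Emit:
play_rows:
  targets:
    - {"jaw": 0,"dx": -0.036,"dy": -0.032,"dz": 0,"yaw": 0}
    - {"jaw": 0,"dx": -0.036,"dy": -0.032,"dz": 0,"yaw": 0}
    - {"jaw": 0,"dx": -0.036,"dy": -0.032,"dz": 0,"yaw": 0}
    - {"jaw": 0,"dx": -0.036,"dy": -0.032,"dz": 0,"yaw": 0}
    - {"jaw": 0,"dx": -0.036,"dy": -0.032,"dz": 0,"yaw": 0}

```text
clock: 1.15
tool_pos: [0.4484, 0.1507, 0.2194]
eef_rot: [0.172, 0.985, 0.001, -0.002]
contact_force: [0.4, 0.4, 0.1]
opening: 0.998
```

Emit:
play_rows:
  targets:
    - {"jaw": 0,"dx": -0.037,"dy": -0.033,"dz": 0,"yaw": 0}
    - {"jaw": 0,"dx": -0.037,"dy": -0.033,"dz": 0,"yaw": 0}
    - {"jaw": 0,"dx": -0.037,"dy": -0.033,"dz": 0,"yaw": 0}
    - {"jaw": 0,"dx": -0.037,"dy": -0.033,"dz": 0,"yaw": 0}
    - {"jaw": 0,"dx": -0.02,"dy": -0.02,"dz": 0,"yaw": 0}

```text
clock: 1.65
tool_pos: [0.5555, -0.0565, 0.2177]
eef_rot: [0.175, 0.985, 0.001, -0.002]
contact_force: [-0.8, -0.1, 1.0]
opening: 1.0
```

```bash
cat > look.py <<'E'
import sys,pickle
from plant import r
from h import *
n=sys.argv[1]
s=r.get_state(); d=r.snapshot("wrist"); pickle.dump((s,d),open(n+".pkl","wb"))
cv2.imwrite(f"pics/{n}.png",d["frame"][:,:,::-1]); print(s["tool_pos"].round(4) if hasattr(s["tool_pos"],"round") else s["tool_pos"],np.abs(s["qd"]).max())
E
python3 look.py w1
```

```text
[ 0.5555 -0.0565  0.2177] 0.4916322278623447
```

View pics/w1.png

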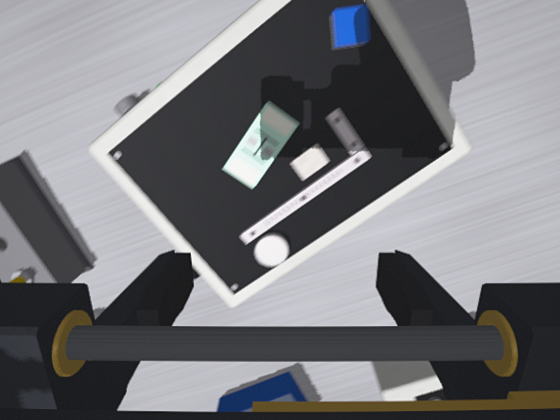

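The wrist view shows the chamber at (260,145), the rail at (305,198), the end stop at (345,132) and the pale square at (309,162). The arm was still moving, so I'll settle it and measure.

Emit:
play_rows:
  targets:
    - {"jaw": 0,"dx": -0.01,"dy": 0,"dz": 0,"yaw": 0}
    - {"jaw": 0,"dx": 0,"dy": 0,"dz": 0,"yaw": 0}
    - {"jaw": 0,"dx": 0,"dy": 0,"dz": 0,"yaw": 0}
    - {"jaw": 0,"dx": 0,"dy": 0,"dz": 0,"yaw": 0}
    - {"jaw": 0,"dx": 0,"dy": 0,"dz": 0,"yaw": 0}

```text
clock: 2.2
tool_pos: [0.5644, -0.0657, 0.2161]
eef_rot: [0.179, 0.984, -0.001, -0.003]
contact_force: [0.8, -0.4, -0.6]
opening: 1.004
```

```bash
python3 look.py w2; python3 - <<'E'
import pickle
from h import *
s,d=pickle.load(open("w2.pkl","rb")); crop(d,80,0,480,300,2,"pics/w2c.png")
h,w=d["z_map"].shape
uv=np.stack(np.meshgrid(np.arange(w),np.arange(h)),-1).reshape(-1,2)
P=bydepth(d,uv,s).reshape(h,w,3); np.save("P2.npy",P)
for u,v in [(309,160),(290,175),(200,170),(305,198),(260,145),(345,132)]: print(u,v,P[v-1:v+2,u-1:u+2].reshape(-1,3).mean(0).round(4))
E
```

```text
[ 0.5644 -0.0657  0.2161] 0.010297167202461053
309 160 [ 0.549  -0.037   0.0879]
290 175 [ 0.564  -0.0598  0.0501]
200 170 [ 0.5236 -0.1304  0.0877]
305 198 [ 0.5916 -0.0537  0.0509]
260 145 [ 0.5252 -0.0762  0.0554]
345 132 [0.5429 0.0045 0.0501]
```

View pics/w2c.png

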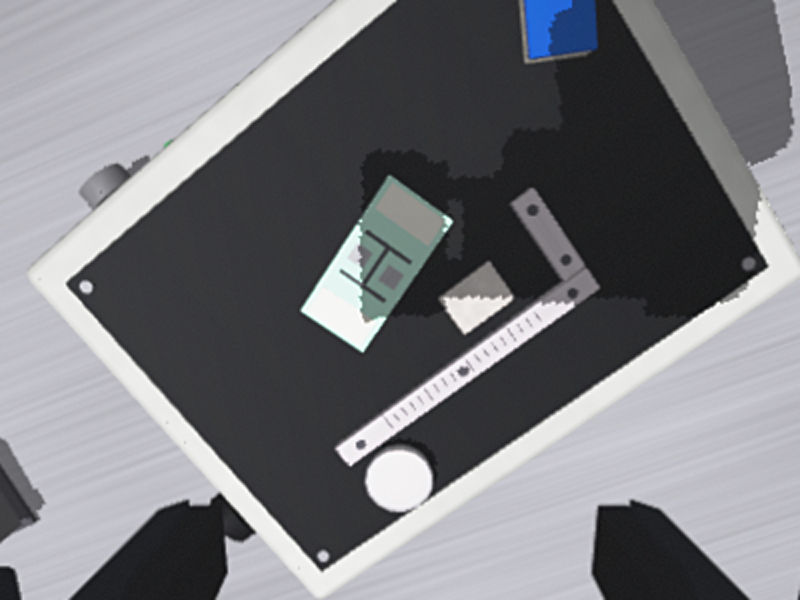

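```bash
python3 - <<'E'
import pickle
from h import *
s,d=pickle.load(open("w2.pkl","rb"))
f=d["frame"]; g=(255*(f/255.)**0.5).astype(np.uint8)
im=g[80:240,220:390,::-1]; im=cv2.resize(im,None,fx=4.5,fy=4.5,interpolation=cv2.INTER_CUBIC)
for i in range(0,170,20): cv2.putText(im,str(220+i),(int(i*4.5),10),0,.4,(0,255,255)); cv2.line(im,(int(i*4.5),12),(int(i*4.5),18),(0,255,255))
for i in range(0,160,20): cv2.putText(im,str(80+i),(0,int(i*4.5)+4),0,.4,(0,255,255))
cv2.imwrite("pics/w2d.png",im)
E
```

```text
(no output)
```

View pics/w2d.png

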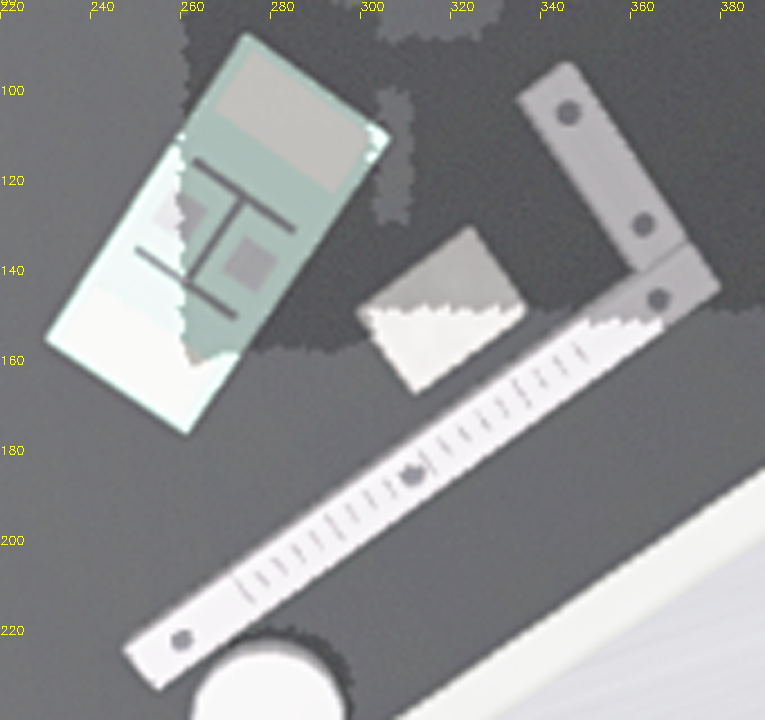

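```bash
python3 - <<'E'
import pickle
from h import *
s,d=pickle.load(open("w2.pkl","rb"))
f=lambda L:np.array(L)/4.5+[220,80]-0.4
rl=onplane(d,f([(122,648),(158,690),(721,287),(686,242),(638,272),(515,98),(570,62)]),.058,s)[:,:2]
ch=onplane(d,f([(247,33),(390,137),(187,433),(45,340)]),.055,s)[:,:2]
print(rl.round(4).tolist());print(ch.round(4).tolist())
n=np.linalg.norm
print("rail len",n(rl[0]-rl[3]),n(rl[1]-rl[2]),"w",n(rl[0]-rl[1]),n(rl[2]-rl[3]),"stop",n(rl[4]-rl[5]),n(rl[5]-rl[6]))
print("ch",[n(ch[i]-ch[(i+1)%4])for i in range(4)],"c",ch.mean(0))
e=rl[2]-rl[1];e2=rl[3]-rl[0];a=lambda v:np.degrees(np.arctan2(v[1],v[0]))
print("rail ang",a(e),a(e2),"stop",a(rl[4]-rl[5]))
yaw=np.radians((a(e)+a(e2))/2-90)
print("chamber long",a(ch[0]-ch[3]),a(ch[1]-ch[2]),"short",a(ch[1]-ch[0]),a(ch[2]-ch[3]),"stage yaw",np.degrees(yaw))
c=rl[4];Rm=np.array([[np.cos(yaw),-np.sin(yaw)],[np.sin(yaw),np.cos(yaw)]])
print("corner",c,"ch in corner mm",((ch-c)@Rm*1e3).round(1).tolist(),((ch.mean(0)-c)@Rm*1e3).round(1))
print("rail in corner",((rl-c)@Rm*1e3).round(1).tolist())
E
```

```text
[[0.5942, -0.1182], [0.6066, -0.1144], [0.5634, 0.0313], [0.5518, 0.027], [0.5542, 0.0158], [0.5117, 0.0025], [0.5089, 0.0151]]
[[0.4807, -0.0442], [0.5102, -0.0238], [0.5537, -0.0864], [0.5239, -0.1074]]
rail len 0.15128688329412465 0.15200470637633234 w 0.012942773147611887 0.012381610428235231 stop 0.04455048037128887 0.012939970069624086
ch [np.float64(0.035850434272067806), np.float64(0.07616426450493977), np.float64(0.036443310788496226), np.float64(0.07658227911701684)] c [ 0.51714661 -0.06543785]
rail ang 106.53006463382916 106.30719013603424 stop 17.364017658557387
chamber long 124.37079352360223 124.81372881379265 short 34.60108286711353 35.258147489231405 stage yaw 16.418627384931696
corner [0.55423026 0.0157767 ] ch in corner mm [[-87.5, -36.7], [-53.4, -25.5], [-29.4, -97.8], [-63.9, -109.6]] [-58.5 -67.4]
rail in corner [[0.5, -139.8], [13.5, -139.7], [13.2, 12.3], [0.8, 11.5], [0.0, 0.0], [-44.5, -0.7], [-43.6, 12.2]]
```

Sizes check out: rail 152 mm, stop 44.5 mm and chamber 36x76 mm. The stage yaw is about 16.5° and the corner is about (0.554,0.016). The chamber centre lies at (-58.5,-67.4) mm in the corner frame, turned +18°, and the pale square is flush with the plate. Next I'll go to the stand.

Emit:
play_rows:
  targets:
    - {"jaw": 0,"dx": -0.009,"dy": -0.039,"dz": 0,"yaw": 0}
    - {"jaw": 0,"dx": -0.009,"dy": -0.039,"dz": 0,"yaw": 0}
    - {"jaw": 0,"dx": -0.009,"dy": -0.039,"dz": 0,"yaw": 0}
    - {"jaw": 0,"dx": -0.009,"dy": -0.039,"dz": 0,"yaw": 0}
    - {"jaw": 0,"dx": -0.009,"dy": -0.039,"dz": 0,"yaw": 0}

```text
clock: 2.75
tool_pos: [0.5415, -0.2566, 0.2169]
eef_rot: [0.167, 0.986, 0.003, -0.002]
contact_force: [-0.4, -1.1, 0.7]
opening: 0.998
```

Emit:
play_rows:
  targets:
    - {"jaw": 0,"dx": -0.009,"dy": -0.039,"dz": 0,"yaw": 0}
    - {"jaw": 0,"dx": -0.009,"dy": -0.039,"dz": 0,"yaw": 0}
    - {"jaw": 0,"dx": -0.009,"dy": -0.038,"dz": 0,"yaw": 0}
    - {"jaw": 0,"dx": 0,"dy": 0,"dz": 0,"yaw": 0}
    - {"jaw": 0,"dx": 0,"dy": 0,"dz": 0,"yaw": 0}

```text
clock: 3.25
tool_pos: [0.5251, -0.3847, 0.216]
eef_rot: [0.17, 0.985, 0.001, -0.003]
contact_force: [1.2, 0.8, 0.5]
opening: 1.003
```

```bash
python3 look.py w3; python3 - <<'E'
import pickle
from h import *
s,d=pickle.load(open("w3.pkl","rb"))
print(s["eef_rot"],proj(d,[0.472,-0.361,0.115],s))
E
```

```text
[ 0.5251 -0.3847  0.216 ] 0.03365541509783608
[ 0.17040214  0.98537047  0.00121185 -0.00258569] [[289.79502178 123.10889474]]
```

View pics/w3.png

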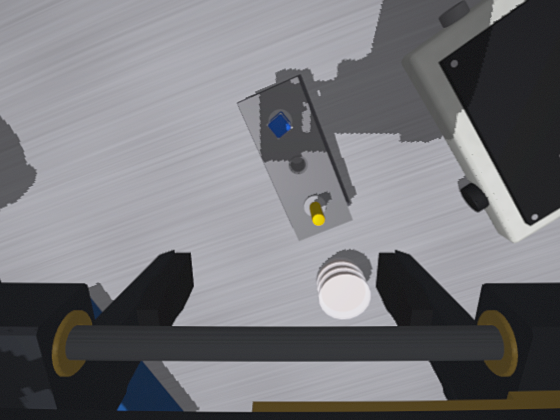

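```bash
python3 - <<'E'
import pickle
from h import *
s,d=pickle.load(open("w3.pkl","rb"))
f=d["frame"]; g=(255*(f/255.)**0.5).astype(np.uint8)
im=g[65:245,225:365,::-1]; im=cv2.resize(im,None,fx=3.3,fy=3.3,interpolation=cv2.INTER_CUBIC)
cv2.imwrite("pics/w3d.png",im)
im=g[100:150,250:320,::-1]; im=cv2.resize(im,None,fx=11,fy=11,interpolation=cv2.INTER_CUBIC)
cv2.imwrite("pics/w3e.png",im)
E
```

```text
(no output)
```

View pics/w3d.png

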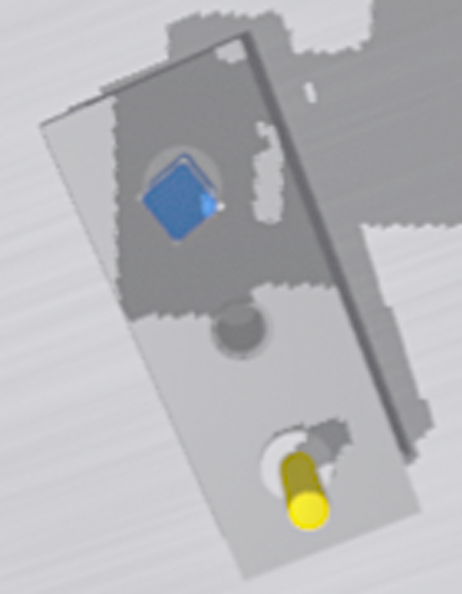

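View pics/w3e.png

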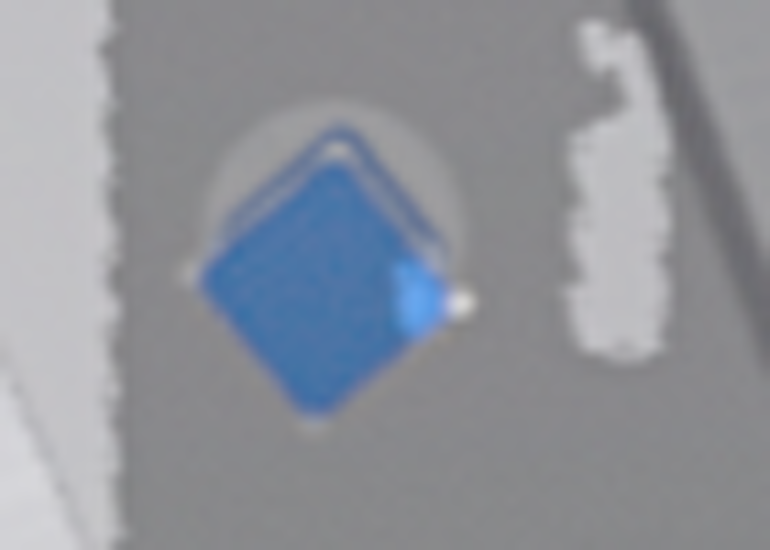

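```bash
python3 - <<'E'
import pickle
from h import *
s,d=pickle.load(open("w3.pkl","rb"))
a=lambda v:np.degrees(np.arctan2(v[1],v[0])).round(1);n=np.linalg.norm
hp=np.array([(200,275),(338,155),(455,295),(316,418)])/11+[250,100]-.45
H=onplane(d,hp,.115,s)[:,:2]
print("handle",H.mean(0),[n(H[i]-H[(i+1)%4])for i in range(4)],[a(H[(i+1)%4]-H[i])for i in range(4)])
sp=np.array([(40,125),(245,33),(418,512),(245,580)])/3.3+[225,65]-.35
Sx=onplane(d,sp,.055,s)[:,:2]
print("stand",Sx.mean(0),[n(Sx[i]-Sx[(i+1)%4])for i in range(4)],[a(Sx[(i+1)%4]-Sx[i])for i in range(4)])
hm=onplane(d,[np.array([239,329])/3.3+[225,65]-.35],.055,s)[0]; print("hole mid",hm)
col=onplane(d,[np.array([335,218])/11+[250,100]-.45],.059,s)[0];print("collar~",col)
Rt=R.from_quat(s["eef_rot"]).as_matrix();print("tool x,y",a(Rt[:2,0]),a(Rt[:2,1]), Rt.round(3).tolist())
# stereo: side & scene white top
S=dict(np.load("side0.npz"));C=dict(np.load("scene0.npz"))
print(onplane(S,[245+331/4,110+51/4],.115),onplane(C,[170+195/4,110+66/4],.115))
print(onplane(S,[245+270/4,110+124/4],.055),onplane(C,[170+151/4,110+158/4],.055))
E
```

```text
handle [ 0.47104571 -0.36924954] [np.float64(0.012679482796215615), np.float64(0.012573762762804645), np.float64(0.013007099065040337), np.float64(0.012803656841279326)] [np.float64(110.5), np.float64(21.0), np.float64(-68.5), np.float64(-160.5)]
stand [ 0.51586729 -0.36678967] [np.float64(0.06213526615365413), np.float64(0.1505403499570686), np.float64(0.058226713643411705), np.float64(0.15062730005312006)] [np.float64(93.4), np.float64(2.1), np.float64(-86.5), np.float64(-176.4)]
hole mid [ 0.51609153 -0.36779392  0.055     ]
collar~ [ 0.47006019 -0.36885958  0.059     ]
tool x,y 160.4 70.4 [[-0.942, 0.336, -0.005], [0.336, 0.942, 0.003], [0.006, 0.002, -1.0]]
[[ 0.47028453 -0.36828356  0.115     ]] [[ 0.47103322 -0.36304075  0.115     ]]
[[ 0.51534603 -0.36370291  0.055     ]] [[ 0.51652077 -0.36321205  0.055     ]]
```

The handle is at (0.471,-0.369) with its flats at 110.5° and 20.5°. The stand yaw is about 3°, and hole0 predicted from the stand matches the handle to under 1 mm. I'll turn the tool by -0.70 rad and centre it over the handle.

Emit:
play_rows:
  targets:
    - {"jaw": 0,"dx": 0.028,"dy": -0.002,"dz": 0,"yaw": 0}
    - {"jaw": 0,"dx": 0.028,"dy": -0.002,"dz": 0,"yaw": 0}
    - {"jaw": 0,"dx": 0,"dy": 0,"dz": 0,"yaw": -0.14}
    - {"jaw": 0,"dx": 0,"dy": 0,"dz": 0,"yaw": -0.14}
    - {"jaw": 0,"dx": 0,"dy": 0,"dz": 0,"yaw": -0.14}

```text
clock: 3.8
tool_pos: [0.4711, -0.3593, 0.2169]
eef_rot: [-0.053, 0.999, 0.003, -0.003]
contact_force: [-0.5, -0.1, -0.1]
opening: 1.003
```

Emit:
play_rows:
  targets:
    - {"jaw": 0,"dx": 0,"dy": 0,"dz": 0,"yaw": -0.14}
    - {"jaw": 0,"dx": 0,"dy": 0,"dz": 0,"yaw": -0.14}
    - {"jaw": 0,"dx": 0,"dy": 0,"dz": 0,"yaw": 0}
    - {"jaw": 0,"dx": 0,"dy": 0,"dz": 0,"yaw": 0}
    - {"jaw": 0,"dx": 0,"dy": 0,"dz": 0,"yaw": 0}

```text
clock: 4.3
tool_pos: [0.4737, -0.3507, 0.2183]
eef_rot: [-0.202, 0.979, 0.004, -0.002]
contact_force: [-0.1, 0.6, -0.5]
opening: 1.001
```

```bash
cat > st.py <<'E'
import sys
from plant import r
from h import *
s=r.get_state(); Rt=R.from_quat(s["eef_rot"]).as_matrix()
p=np.array(s["tool_pos"]);print("t",s["clock"],"tcp",p.round(4),"yaw_y deg",np.degrees(np.arctan2(Rt[1,1],Rt[0,1])).round(2),"tilt",Rt[:2,2].round(4),"F",np.round(s["contact_force"],2),"op",round(float(s["opening"]),3),"q",np.round(s["q"],2))
if len(sys.argv)>3:
    t=np.array([float(x) for x in sys.argv[1:4]]); print("delta tool", (Rt.T@(t-p)).round(4))
E
python3 st.py 0.471 -0.3692 0.071
```

```text
t 4.3 tcp [ 0.4737 -0.3507  0.2183] yaw_y deg 113.32 tilt [-0.0054  0.0074] F [-0.15  0.57 -0.52] op 1.001 q [ 0.86  0.68 -0.53  1.65  0.4   0.93  2.16]
delta tool [ 0.0095 -0.0172  0.1472]
```

Emit:
play_rows:
  targets:
    - {"jaw": 0,"dx": 0.0095,"dy": -0.017,"dz": 0.02,"yaw": 0.05}
    - {"jaw": 0,"dx": 0,"dy": 0,"dz": 0.02,"yaw": 0}
    - {"jaw": 0,"dx": 0,"dy": 0,"dz": 0,"yaw": 0}
    - {"jaw": 0,"dx": 0,"dy": 0,"dz": 0,"yaw": 0}
    - {"jaw": 0,"dx": 0,"dy": 0,"dz": 0,"yaw": 0}

```text
clock: 4.8
tool_pos: [0.4737, -0.3687, 0.1795]
eef_rot: [-0.175, 0.985, 0.003, -0.001]
contact_force: [-0.0, -1.3, -0.6]
opening: 1.001
```

```bash
python3 st.py 0.471 -0.3692 0.071; python3 look.py w4
```

```text
t 4.8 tcp [ 0.4737 -0.3687  0.1795] yaw_y deg 110.13 tilt [-0.003   0.0052] F [-0.05 -1.3  -0.56] op 1.001 q [ 0.86  0.74 -0.49  1.67  0.43  0.85  2.11]
delta tool [ 0.0026 -0.0002  0.1085]
[ 0.4737 -0.3687  0.1795] 0.012172255511110033
```

View pics/w4.png

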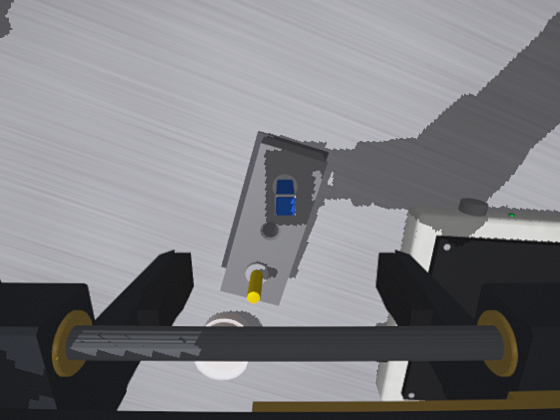

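The handle sits at (286,198), square to the fingers and centred between them. I'll descend.

Emit:
play_rows:
  targets:
    - {"jaw": 0,"dx": 0.0026,"dy": 0,"dz": 0.022,"yaw": 0}
    - {"jaw": 0,"dx": 0,"dy": 0,"dz": 0.022,"yaw": 0}
    - {"jaw": 0,"dx": 0,"dy": 0,"dz": 0,"yaw": 0}
    - {"jaw": 0,"dx": 0,"dy": 0,"dz": 0,"yaw": 0}
    - {"jaw": 0,"dx": 0,"dy": 0,"dz": 0,"yaw": 0}

```text
clock: 5.35
tool_pos: [0.4753, -0.3705, 0.1404]
eef_rot: [-0.175, 0.985, -0.001, 0.003]
contact_force: [0.1, -0.2, -0.2]
opening: 0.998
```

```bash
python3 st.py 0.471 -0.3692 0.071; python3 look.py w5; python3 - <<'E'
import pickle
from h import *
s,d=pickle.load(open("w5.pkl","rb"))
crop(d,235,130,345,230,6,"pics/w5c.png")
print(proj(d,[0.471,-.3692,.115],s))
E
```

```text
t 5.35 tcp [ 0.4753 -0.3705  0.1404] yaw_y deg 110.13 tilt [ 0.0061 -0.    ] F [ 0.14 -0.22 -0.23] op 0.998 q [ 0.85  0.78 -0.46  1.7   0.47  0.76  2.08]
delta tool [0.0039 0.0028 0.0694]
[ 0.4753 -0.3705  0.1404] 0.01880707493033351
[[289.63376205 224.29694581]]
```

View pics/w5c.png

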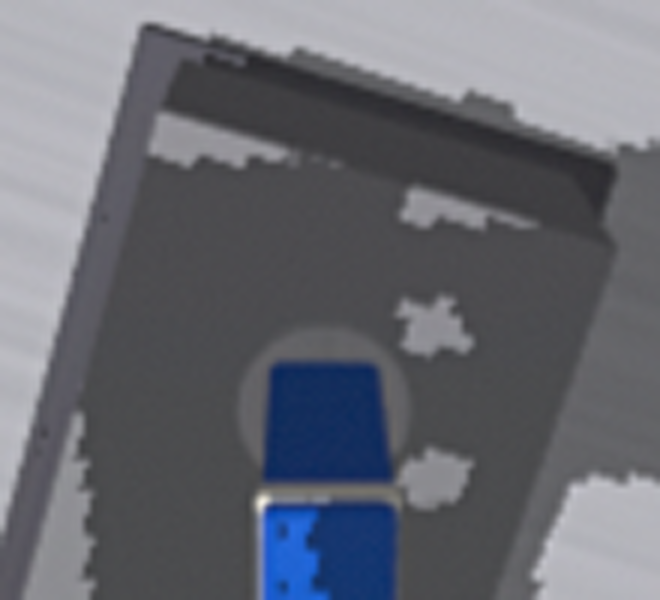

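Emit:
play_rows:
  targets:
    - {"jaw": 0,"dx": 0.004,"dy": 0.0028,"dz": 0.02,"yaw": 0}
    - {"jaw": 0,"dx": 0,"dy": 0,"dz": 0.02,"yaw": 0}
    - {"jaw": 0,"dx": 0,"dy": 0,"dz": 0.02,"yaw": 0}
    - {"jaw": 0,"dx": 0,"dy": 0,"dz": 0.008,"yaw": 0}
    - {"jaw": 0,"dx": 0,"dy": 0,"dz": 0,"yaw": 0}

```text
clock: 5.9
tool_pos: [0.4758, -0.372, 0.0766]
eef_rot: [-0.174, 0.985, -0.005, 0.008]
contact_force: [0.7, 0.3, -0.3]
opening: 1.001
```

```bash
python3 st.py 0.471 -0.3692 0.071
```

```text
t 5.9 tcp [ 0.4758 -0.372   0.0766] yaw_y deg 110.06 tilt [ 0.0167 -0.0067] F [ 0.74  0.26 -0.27] op 1.001 q [ 0.81  0.87 -0.4   1.75  0.53  0.61  2.02]
delta tool [0.0036 0.0043 0.0055]
```

Emit:
play_rows:
  targets:
    - {"jaw": 0,"dx": 0.004,"dy": 0.004,"dz": 0.003,"yaw": 0}
    - {"jaw": 0,"dx": 0,"dy": 0,"dz": 0,"yaw": 0}
    - {"jaw": 0,"dx": 0,"dy": 0,"dz": 0,"yaw": 0}
    - {"jaw": 0,"dx": 0,"dy": 0,"dz": 0,"yaw": 0}
    - {"jaw": 0,"dx": 0,"dy": 0,"dz": 0,"yaw": 0}

```text
clock: 6.4
tool_pos: [0.4723, -0.3706, 0.0769]
eef_rot: [-0.174, 0.985, -0.007, 0.01]
contact_force: [0.5, -0.2, 0.1]
opening: 1.001
```

```bash
python3 st.py 0.471 -0.3692 0.071
```

```text
t 6.4 tcp [ 0.4723 -0.3706  0.0769] yaw_y deg 110.03 tilt [ 0.0216 -0.0099] F [ 0.46 -0.23  0.13] op 1.001 q [ 0.81  0.86 -0.4   1.77  0.54  0.6   2.02]
delta tool [0.0008 0.0019 0.0059]
```

Emit:
play_rows:
  targets:
    - {"jaw": 0,"dx": 0.001,"dy": 0.002,"dz": 0.004,"yaw": 0}
    - {"jaw": 1,"dx": 0,"dy": 0,"dz": 0,"yaw": 0}
    - {"jaw": 1,"dx": 0,"dy": 0,"dz": 0,"yaw": 0}
    - {"jaw": 1,"dx": 0,"dy": 0,"dz": 0,"yaw": 0}
    - {"jaw": 1,"dx": 0,"dy": 0,"dz": 0,"yaw": 0}
  squeeze: 20

```text
clock: 6.9
tool_pos: [0.4709, -0.3691, 0.0728]
eef_rot: [-0.174, 0.985, -0.007, 0.01]
contact_force: [-0.3, -0.6, 0.6]
opening: 0.662
```

```bash
python3 st.py 0.471 -0.3692 0.071
```

```text
t 6.9 tcp [ 0.4709 -0.3691  0.0728] yaw_y deg 110.04 tilt [ 0.0221 -0.0101] F [-0.32 -0.55  0.63] op 0.662 q [ 0.81  0.86 -0.39  1.78  0.55  0.58  2.01]
delta tool [-0.     -0.0001  0.0018]
```

Emit:
play_rows:
  targets:
    - {"jaw": 1,"dx": 0,"dy": 0,"dz": 0,"yaw": 0}
    - {"jaw": 1,"dx": 0,"dy": 0,"dz": 0,"yaw": 0}
    - {"jaw": 1,"dx": 0,"dy": 0,"dz": 0,"yaw": 0}
    - {"jaw": 1,"dx": 0,"dy": 0,"dz": 0,"yaw": 0}
    - {"jaw": 1,"dx": 0,"dy": 0,"dz": 0,"yaw": 0}

```text
clock: 7.4
tool_pos: [0.471, -0.3691, 0.0728]
eef_rot: [-0.174, 0.985, -0.007, 0.01]
contact_force: [-1.0, -0.6, -0.1]
opening: 0.21
```

Emit:
play_rows:
  targets:
    - {"jaw": 1,"dx": 0,"dy": 0,"dz": 0,"yaw": 0}
    - {"jaw": 1,"dx": 0,"dy": 0,"dz": 0,"yaw": 0}
    - {"jaw": 1,"dx": 0,"dy": 0,"dz": 0,"yaw": 0}
    - {"jaw": 1,"dx": 0,"dy": 0,"dz": 0,"yaw": 0}
    - {"jaw": 1,"dx": 0,"dy": 0,"dz": 0,"yaw": 0}

```text
clock: 7.9
tool_pos: [0.471, -0.3691, 0.0728]
eef_rot: [-0.174, 0.985, -0.007, 0.01]
contact_force: [0.9, -0.1, 1.1]
opening: 0.159
```

```bash
python3 st.py 0.471 -0.3692 0.071
```

```text
t 7.9 tcp [ 0.471  -0.3691  0.0728] yaw_y deg 110.04 tilt [ 0.0222 -0.0101] F [ 0.94 -0.15  1.08] op 0.159 q [ 0.81  0.86 -0.39  1.78  0.55  0.58  2.01]
delta tool [ 0.     -0.0001  0.0018]
```

Emit:
play_rows:
  targets:
    - {"jaw": 1,"dx": 0,"dy": 0,"dz": -0.01,"yaw": 0}
    - {"jaw": 1,"dx": 0,"dy": 0,"dz": -0.01,"yaw": 0}
    - {"jaw": 1,"dx": 0,"dy": 0,"dz": -0.01,"yaw": 0}
    - {"jaw": 1,"dx": 0,"dy": 0,"dz": 0,"yaw": 0}
    - {"jaw": 1,"dx": 0,"dy": 0,"dz": 0,"yaw": 0}

```text
clock: 8.4
tool_pos: [0.4704, -0.369, 0.1062]
eef_rot: [-0.174, 0.985, -0.007, 0.01]
contact_force: [0.1, -0.1, -0.4]
opening: 0.158
```

```bash
python3 st.py 0.471 -0.3692 0.1428
```

```text
t 8.4 tcp [ 0.4704 -0.369   0.1062] yaw_y deg 110.03 tilt [ 0.0229 -0.0107] F [ 0.09 -0.13 -0.39] op 0.158 q [ 0.83  0.82 -0.42  1.76  0.51  0.65  2.04]
delta tool [-0.0011 -0.0011 -0.0366]
```

Emit:
play_rows:
  targets:
    - {"jaw": 1,"dx": 0,"dy": 0,"dz": -0.012,"yaw": 0}
    - {"jaw": 1,"dx": 0,"dy": 0,"dz": -0.012,"yaw": 0}
    - {"jaw": 1,"dx": 0,"dy": 0,"dz": -0.012,"yaw": 0}
    - {"jaw": 1,"dx": 0,"dy": 0,"dz": -0.006,"yaw": 0}
    - {"jaw": 1,"dx": 0,"dy": 0,"dz": 0,"yaw": 0}

```text
clock: 8.9
tool_pos: [0.4695, -0.3685, 0.1524]
eef_rot: [-0.174, 0.985, -0.008, 0.011]
contact_force: [0.0, 0.1, -0.8]
opening: 0.158
```

```bash
python3 st.py 0.471 -0.3692 0.1428; python3 look.py w6;python3 - <<'E'
from plant import r
import cv2
from h import *
d=r.snapshot("side"); crop(d,280,90,380,170,6,"pics/s6.png")
E
```

```text
t 8.9 tcp [ 0.4695 -0.3685  0.1524] yaw_y deg 110.03 tilt [ 0.0235 -0.0111] F [ 0.03  0.07 -0.77] op 0.158 q [ 0.86  0.75 -0.46  1.73  0.47  0.74  2.08]
delta tool [-0.001  -0.001   0.0096]
[ 0.4695 -0.3685  0.1524] 0.005036551244230627
```

View pics/s6.png

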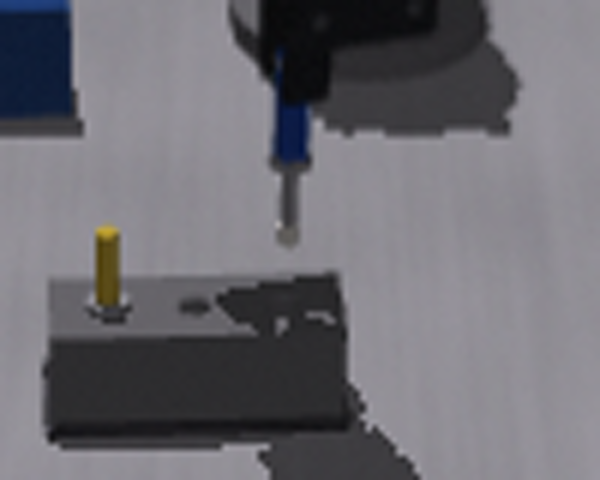

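View pics/w6.png

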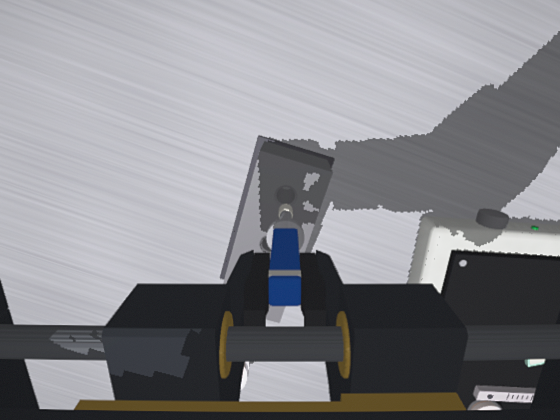

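The pusher is out. Its white tip is at (285,212) in the wrist view, clear of hole0 at (286,190). I'll check the tip's tool-frame position.

```bash
python3 - <<'E'
import pickle
from h import *
s,d=pickle.load(open("w6.pkl","rb"))
crop(d,255,170,325,260,7,"pics/w6c.png")
Rt=R.from_quat(s["eef_rot"]).as_matrix()
for t in [(0,0,.0628),(0,0,.0508),(0,0,.018),(0,0,-.042)]:
    print(t,proj(d,Rt@np.array(t)+s["tool_pos"],s))
print((proj(d,Rt@np.array((0,0,.0628))+s["tool_pos"],s)-[255,170])*7)
E
```

```text
(0, 0, 0.0628) [[284.9529113  210.03258501]]
(0, 0, 0.0508) [[285.00013705 215.75426782]]
(0, 0, 0.018) [[285.15628906 234.68037823]]
(0, 0, -0.042) [[285.61385985 290.20495612]]
[[209.67037908 280.22809507]]
```

View pics/w6c.png

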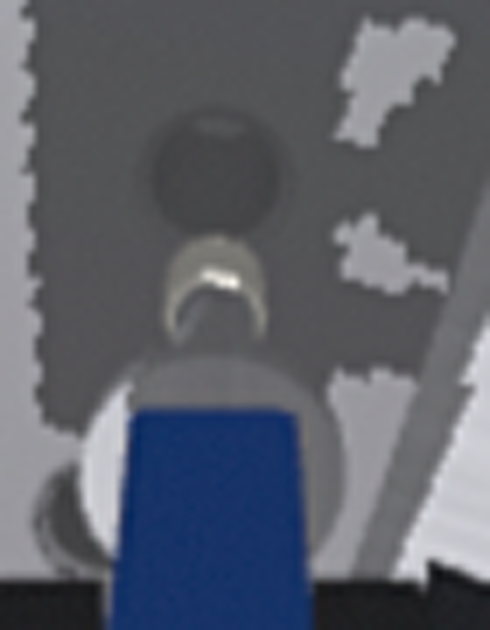

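```bash
cat > tip.py <<'E'
# usage: tip.py X Y Z  (mm, corner frame; Z above plate)
import sys
from plant import r
from h import *
c=np.array([0.5545,0.0159,0.05]);y=np.radians(16.5);Rc=R.from_euler("z",y).as_matrix()
s=r.get_state(); Rt=R.from_quat(s["eef_rot"]).as_matrix();p=np.array(s["tool_pos"])
tip=p+Rt@np.array([0,0,.0628])
print("t",round(float(s["clock"]),2),"tip mm",((tip-c)@Rc*1e3).round(1),"yaw",np.degrees(np.arctan2(Rt[1,1],Rt[0,1])).round(1),"tilt",Rt[:2,2].round(3),"F corner",(np.array(s["contact_force"])@Rc).round(2))
# tool directions of corner x,y
print("cx in tool",(Rt.T@Rc[:,0]).round(3),"cy",(Rt.T@Rc[:,1]).round(3))
if len(sys.argv)>3:
    t=c+Rc@(np.array([float(x) for x in sys.argv[1:4]])/1e3); print("delta tool", (Rt.T@(t-tip)).round(4), "world target",t.round(3))
E
python3 tip.py -95.5 -66.9 40
```

```text
t 9.0 tip mm [-189.9 -345.1   38.6] yaw 110.0 tilt [ 0.022 -0.01 ] F corner [ 0.75 -0.32 -0.57]
cx in tool [-0.998 -0.062  0.018] cy [-0.062  0.998 -0.016]
delta tool [-0.1115  0.2718 -0.0042] world target [ 0.482 -0.075  0.09 ]
```

Emit:
play_rows:
  targets:
    - {"jaw": 1,"dx": -0.014,"dy": 0.034,"dz": 0,"yaw": 0}
    - {"jaw": 1,"dx": -0.014,"dy": 0.034,"dz": 0,"yaw": 0}
    - {"jaw": 1,"dx": -0.014,"dy": 0.034,"dz": 0,"yaw": 0}
    - {"jaw": 1,"dx": -0.014,"dy": 0.034,"dz": 0,"yaw": 0}
    - {"jaw": 1,"dx": -0.014,"dy": 0.034,"dz": 0,"yaw": 0}

```text
clock: 9.5
tool_pos: [0.475, -0.1865, 0.1464]
eef_rot: [-0.167, 0.986, -0.008, 0.008]
contact_force: [0.8, 0.3, -1.0]
opening: 0.156
```

```bash
python3 tip.py -95.5 -66.9 40
```

```text
t 9.5 tip mm [-132.7 -172.6   33.6] yaw 109.2 tilt [ 0.019 -0.013] F corner [ 0.82  0.11 -1.  ]
cx in tool [-0.999 -0.047  0.015] cy [-0.047  0.999 -0.018]
delta tool [-0.0423  0.1037 -0.0078] world target [ 0.482 -0.075  0.09 ]
```

Emit:
play_rows:
  targets:
    - {"jaw": 1,"dx": -0.014,"dy": 0.032,"dz": -0.002,"yaw": 0}
    - {"jaw": 1,"dx": -0.014,"dy": 0.032,"dz": -0.002,"yaw": 0}
    - {"jaw": 1,"dx": -0.013,"dy": 0.03,"dz": -0.002,"yaw": 0}
    - {"jaw": 1,"dx": 0,"dy": 0,"dz": 0,"yaw": 0}
    - {"jaw": 1,"dx": 0,"dy": 0,"dz": 0,"yaw": 0}

```text
clock: 10.0
tool_pos: [0.4819, -0.0728, 0.1497]
eef_rot: [-0.172, 0.985, -0.006, 0.007]
contact_force: [-0.8, -0.4, 0.1]
opening: 0.157
```

```bash
python3 tip.py -95.5 -66.9 15; python3 look.py w7; python3 - <<'E'
import pickle
from h import *
s,d=pickle.load(open("w7.pkl","rb"))
g=(255*(d["frame"]/255.)**0.6).astype(np.uint8); d["frame"]=g
crop(d,150,80,420,280,2.8,"pics/w7c.png")
E
```

```text
t 10.0 tip mm [-94.  -65.2  36.9] yaw 109.8 tilt [ 0.016 -0.009] F corner [-0.92 -0.17  0.06]
cx in tool [-0.998 -0.058  0.013] cy [-0.059  0.998 -0.013]
delta tool [ 0.0019 -0.0013  0.0219] world target [ 0.482 -0.075  0.065]
[ 0.4819 -0.0728  0.1497] 0.03679699907316215
```

View pics/w7c.png

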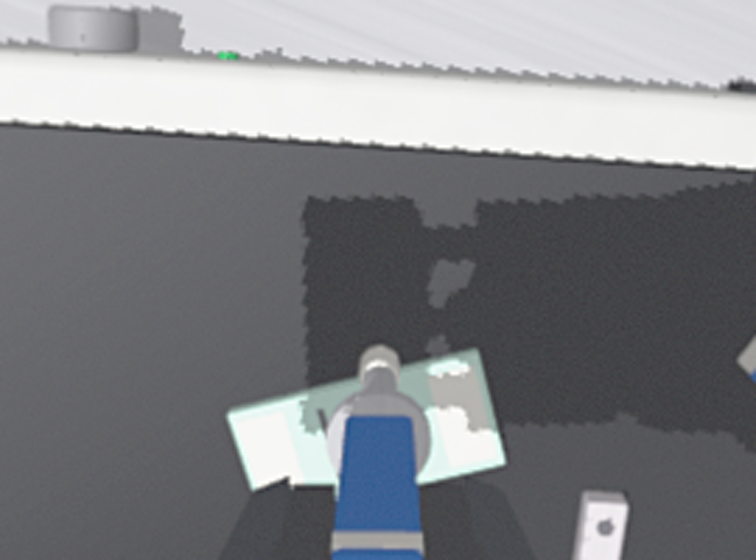

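```bash
cat > pc.py <<'E'
from h import *
c=np.array([0.5545,0.0159]);yy=np.radians(16.5);R2=np.array([[np.cos(yy),-np.sin(yy)],[np.sin(yy),np.cos(yy)]])
def tocorner(d,uv,z,s): return ((onplane(d,uv,z,s)[:,:2]-c)@R2*1e3).round(1)
E
python3 - <<'E'
import pickle
from pc import *
s,d=pickle.load(open("w7.pkl","rb"))
print(tocorner(d,np.array([(229,413),(478,349),(506,462),(250,490)])/2.8+[150,80]-.4,.055,s))
E
python3 tip.py -98 -66.5 1.5
```

```text
[[ -64.8 -108.4]
 [ -89.3  -36.7]
 [ -54.2  -25. ]
 [ -39.8 -101.7]]
t 10.05 tip mm [-93.6 -65.   37. ] yaw 109.8 tilt [ 0.017 -0.008] F corner [ 0.48  0.21 -0.39]
cx in tool [-0.998 -0.058  0.014] cy [-0.058  0.998 -0.012]
delta tool [ 0.0049 -0.0008  0.0355] world target [ 0.479 -0.076  0.052]
```

Two views agree on the chamber to about 1.5 mm. I'll lower the tip behind its long edge.

Emit:
play_rows:
  targets:
    - {"jaw": 1,"dx": 0.005,"dy": -0.001,"dz": 0.01,"yaw": 0}
    - {"jaw": 1,"dx": 0,"dy": 0,"dz": 0.01,"yaw": 0}
    - {"jaw": 1,"dx": 0,"dy": 0,"dz": 0.006,"yaw": 0}
    - {"jaw": 1,"dx": 0,"dy": 0,"dz": 0,"yaw": 0}
    - {"jaw": 1,"dx": 0,"dy": 0,"dz": 0,"yaw": 0}

```text
clock: 10.55
tool_pos: [0.478, -0.0803, 0.1215]
eef_rot: [-0.168, 0.986, -0.006, 0.007]
contact_force: [-0.6, -0.9, -0.6]
opening: 0.159
```

```bash
python3 tip.py -98 -66.5 1.5
```

```text
t 10.55 tip mm [-99.9 -71.4   8.8] yaw 109.4 tilt [ 0.016 -0.01 ] F corner [-0.79 -0.67 -0.57]
cx in tool [-0.999 -0.05   0.012] cy [-0.05   0.999 -0.014]
delta tool [-0.0021  0.0049  0.0072] world target [ 0.479 -0.076  0.052]
```

Emit:
play_rows:
  targets:
    - {"jaw": 1,"dx": -0.002,"dy": 0.005,"dz": 0.005,"yaw": 0}
    - {"jaw": 1,"dx": 0,"dy": 0,"dz": 0.001,"yaw": 0}
    - {"jaw": 1,"dx": 0,"dy": 0,"dz": 0,"yaw": 0}
    - {"jaw": 1,"dx": 0,"dy": 0,"dz": 0,"yaw": 0}
    - {"jaw": 1,"dx": 0,"dy": 0,"dz": 0,"yaw": 0}

```text
clock: 11.05
tool_pos: [0.4792, -0.0743, 0.1156]
eef_rot: [-0.168, 0.986, -0.006, 0.008]
contact_force: [0.2, 0.6, -0.8]
opening: 0.159
```

```bash
python3 tip.py -95 -65.5 1.8; cat > see.py <<'E'
import sys,pickle
from plant import r
from pc import *
n=sys.argv[1]; x0,y0,x1,y1=[int(v) for v in sys.argv[2:6]] if len(sys.argv)>5 else (150,80,420,280)
s=r.get_state(); d=r.snapshot("wrist"); pickle.dump((s,d),open(n+".pkl","wb"))
d["frame"]=(255*(d["frame"]/255.)**0.6).astype(np.uint8)
crop(d,x0,y0,x1,y1,2.8,f"pics/{n}.png")
E
python3 see.py w8
```

```text
t 11.05 tip mm [-96.9 -66.    2.8] yaw 109.4 tilt [ 0.018 -0.009] F corner [ 0.4   0.5  -0.82]
cx in tool [-0.999 -0.05   0.014] cy [-0.051  0.999 -0.014]
delta tool [-0.0019  0.0004  0.001 ] world target [ 0.482 -0.074  0.052]
```

View pics/w8.png

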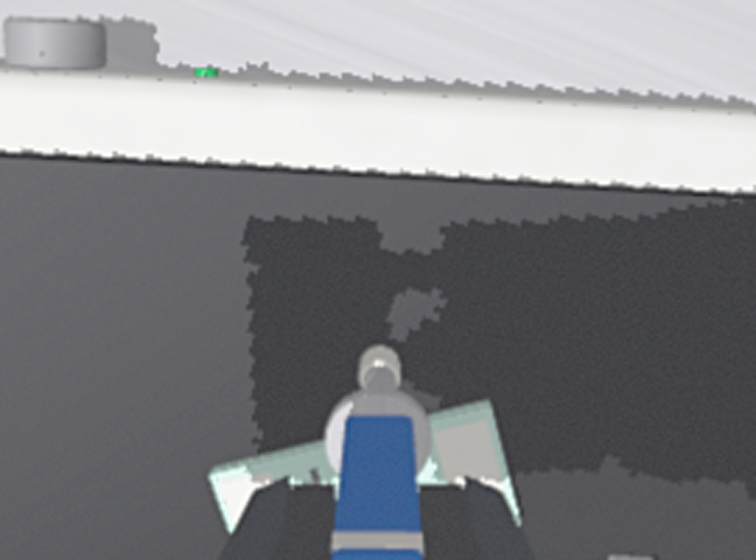

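The tip is down behind the long edge with about a 12 mm gap. I'll approach slowly along +x of the corner frame.

Emit:
play_rows:
  targets:
    - {"jaw": 1,"dx": -0.0025,"dy": 0,"dz": 0.001,"yaw": 0}
    - {"jaw": 1,"dx": -0.0025,"dy": 0,"dz": 0,"yaw": 0}
    - {"jaw": 1,"dx": -0.0025,"dy": 0,"dz": 0,"yaw": 0}
    - {"jaw": 1,"dx": -0.0025,"dy": 0,"dz": 0,"yaw": 0}
    - {"jaw": 1,"dx": -0.0025,"dy": 0,"dz": 0,"yaw": 0}

```text
clock: 11.6
tool_pos: [0.492, -0.0701, 0.115]
eef_rot: [-0.168, 0.986, -0.006, 0.008]
contact_force: [0.1, -0.1, -0.5]
opening: 0.153
```

```bash
python3 tip.py -60 -65.5 1.8
```

```text
t 11.6 tip mm [-83.4 -65.6   2.2] yaw 109.4 tilt [ 0.018 -0.01 ] F corner [ 0.1  -0.18 -0.5 ]
cx in tool [-0.999 -0.05   0.015] cy [-0.05   0.999 -0.014]
delta tool [-0.0234 -0.0011  0.0007] world target [ 0.516 -0.064  0.052]
```

Emit:
play_rows:
  targets:
    - {"jaw": 1,"dx": -0.0025,"dy": 0,"dz": 0,"yaw": 0}
    - {"jaw": 1,"dx": -0.0025,"dy": 0,"dz": 0,"yaw": 0}
    - {"jaw": 1,"dx": -0.0025,"dy": 0,"dz": 0,"yaw": 0}
    - {"jaw": 1,"dx": -0.0025,"dy": 0,"dz": 0,"yaw": 0}
    - {"jaw": 1,"dx": -0.0025,"dy": 0,"dz": 0,"yaw": 0}

```text
clock: 12.1
tool_pos: [0.5048, -0.0656, 0.1151]
eef_rot: [-0.168, 0.986, -0.006, 0.008]
contact_force: [-1.2, -0.7, -0.9]
opening: 0.157
```

```bash
python3 tip.py -60 -65.5 1.8; python3 see.py w9
```

```text
t 12.1 tip mm [-69.9 -64.9   2.3] yaw 109.4 tilt [ 0.018 -0.01 ] F corner [-1.35 -0.35 -0.92]
cx in tool [-0.999 -0.05   0.014] cy [-0.05   0.999 -0.014]
delta tool [-0.0099 -0.0011  0.0006] world target [ 0.516 -0.064  0.052]
```

View pics/w9.png

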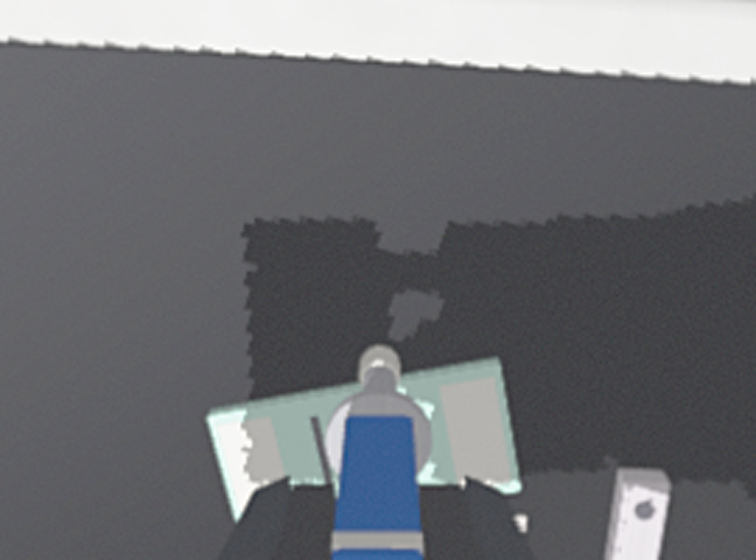

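```bash
python3 - <<'E'
import pickle
from pc import *
s,d=pickle.load(open("w9.pkl","rb"))
p=tocorner(d,np.array([(207,415),(498,360),(520,490)])/2.8+[150,80]-.4,.055,s);print(p)
v=p[1]-p[0];print(np.degrees(np.arctan2(-v[0],v[1])),np.hypot(*v)); u=v/np.hypot(*v); n=np.array([u[1],-u[0]]);print("centre",(p[0]+p[1])/2+18*n)
E
```

```text
[[ -54.9 -108.4]
 [ -74.   -35.1]
 [ -38.1  -26. ]]
14.60496291447441 75.74760722293479
centre [-47.03162801 -67.21124277]
```

Now turned 14.6° with the centre at (-47,-67). I'll carry on, sliding slightly towards +y to turn it more.

Emit:
play_rows:
  targets:
    - {"jaw": 1,"dx": -0.0022,"dy": 0.002,"dz": 0,"yaw": 0}
    - {"jaw": 1,"dx": -0.0022,"dy": 0.002,"dz": 0,"yaw": 0}
    - {"jaw": 1,"dx": -0.0025,"dy": 0.001,"dz": 0,"yaw": 0}
    - {"jaw": 1,"dx": -0.0025,"dy": 0,"dz": 0,"yaw": 0}
    - {"jaw": 1,"dx": -0.0025,"dy": 0,"dz": 0,"yaw": 0}

```text
clock: 12.65
tool_pos: [0.5153, -0.0558, 0.1151]
eef_rot: [-0.168, 0.986, -0.006, 0.008]
contact_force: [0.1, 0.0, -0.8]
opening: 0.156
```

```bash
python3 tip.py -60 -65.5 1.8; python3 see.py w10
```

```text
t 12.65 tip mm [-57.1 -58.5   2.4] yaw 109.4 tilt [ 0.018 -0.009] F corner [ 0.16  0.   -0.78]
cx in tool [-0.999 -0.05   0.014] cy [-0.051  0.999 -0.014]
delta tool [ 0.0033 -0.0068  0.0006] world target [ 0.516 -0.064  0.052]
```

View pics/w10.png

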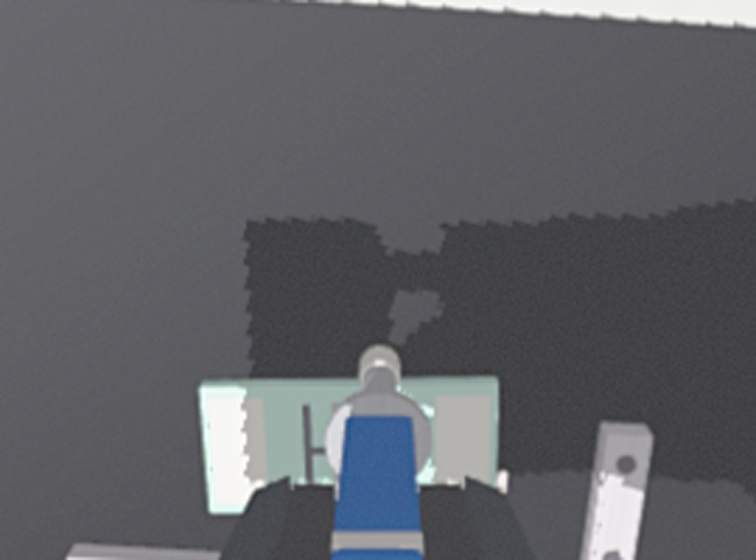

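```bash
cat > edge.py <<'E'
import sys,pickle
from pc import *
n=sys.argv[1]; a=[float(v) for v in sys.argv[2:6]]
x0,y0=(int(sys.argv[6]),int(sys.argv[7])) if len(sys.argv)>7 else (150,80)
s,d=pickle.load(open(n+".pkl","rb"))
p=tocorner(d,np.array([a[:2],a[2:]])/2.8+[x0,y0]-.4,.055,s);print(p)
v=p[1]-p[0];print("ang",np.degrees(np.arctan2(-v[0],v[1])).round(1),"len",np.hypot(*v).round(1)); u=v/np.hypot(*v); m=np.array([u[1],-u[0]]);print("centre",((p[0]+p[1])/2+18*m).round(1))
E
python3 edge.py w10 199 388 498 378
```

```text
[[ -49.3 -104. ]
 [ -56.3  -28.3]]
ang 5.3 len 76.0
centre [-34.9 -64.5]
```

Now 5.3° off with the centre at (-35,-64.5), so about 16 mm to go. I'll continue and slow down near contact.

Emit:
play_rows:
  targets:
    - {"jaw": 1,"dx": -0.0025,"dy": -0.0005,"dz": 0,"yaw": 0}
    - {"jaw": 1,"dx": -0.0025,"dy": -0.0005,"dz": 0,"yaw": 0}
    - {"jaw": 1,"dx": -0.0025,"dy": -0.0005,"dz": 0,"yaw": 0}
    - {"jaw": 1,"dx": -0.0015,"dy": -0.0005,"dz": 0,"yaw": 0}
    - {"jaw": 1,"dx": -0.0015,"dy": -0.0005,"dz": 0,"yaw": 0}

```text
clock: 13.2
tool_pos: [0.5274, -0.0545, 0.1153]
eef_rot: [-0.168, 0.986, -0.006, 0.008]
contact_force: [0.3, 1.1, -0.4]
opening: 0.153
```

```bash
python3 tip.py -41 -63.5 1.8; python3 see.py w11
```

```text
t 13.2 tip mm [-45.  -60.7   2.6] yaw 109.4 tilt [ 0.018 -0.009] F corner [ 0.56  0.96 -0.4 ]
cx in tool [-0.999 -0.05   0.015] cy [-0.051  0.999 -0.014]
delta tool [-0.0039 -0.003   0.0009] world target [ 0.533 -0.057  0.052]
```

View pics/w11.png

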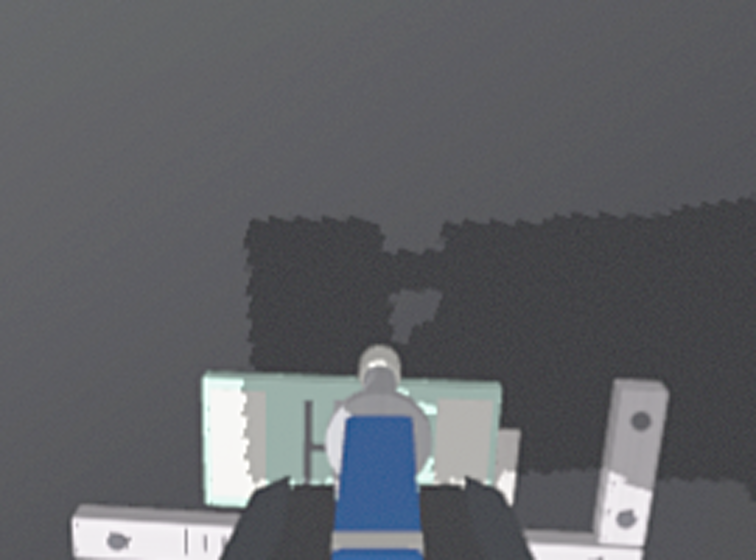

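```bash
python3 edge.py w11 203 375 500 384
```

```text
[[ -40.8 -105.2]
 [ -42.5  -29.8]]
ang 1.3 len 75.4
centre [-23.7 -67.1]
```

Emit:
play_rows:
  targets:
    - {"jaw": 1,"dx": -0.001,"dy": -0.0015,"dz": 0.0005,"yaw": 0}
    - {"jaw": 1,"dx": -0.001,"dy": -0.0015,"dz": 0,"yaw": 0}
    - {"jaw": 1,"dx": -0.001,"dy": -0.0015,"dz": 0,"yaw": 0}
    - {"jaw": 1,"dx": -0.0005,"dy": 0,"dz": 0,"yaw": 0}
    - {"jaw": 1,"dx": -0.0005,"dy": 0,"dz": 0,"yaw": 0}

```text
clock: 13.75
tool_pos: [0.5333, -0.0581, 0.1149]
eef_rot: [-0.168, 0.986, -0.006, 0.008]
contact_force: [0.3, 0.6, -1.3]
opening: 0.157
```

```bash
python3 tip.py -41 -66.5 1.8
```

```text
t 13.75 tip mm [-40.4 -65.8   2.1] yaw 109.4 tilt [ 0.019 -0.009] F corner [ 0.47  0.47 -1.28]
cx in tool [-0.999 -0.05   0.015] cy [-0.05   0.999 -0.014]
delta tool [ 0.0007 -0.0006  0.0003] world target [ 0.534 -0.06   0.052]
```

Emit:
play_rows:
  targets:
    - {"jaw": 1,"dx": -0.0004,"dy": 0,"dz": 0,"yaw": 0}
    - {"jaw": 1,"dx": -0.0004,"dy": 0,"dz": 0,"yaw": 0}
    - {"jaw": 1,"dx": -0.0004,"dy": 0,"dz": 0,"yaw": 0}
    - {"jaw": 1,"dx": -0.0004,"dy": 0,"dz": 0,"yaw": 0}
    - {"jaw": 1,"dx": -0.0004,"dy": 0,"dz": 0,"yaw": 0}

```text
clock: 14.25
tool_pos: [0.5344, -0.0576, 0.1148]
eef_rot: [-0.168, 0.986, -0.006, 0.007]
contact_force: [-0.4, -0.8, -0.8]
opening: 0.157
```

```bash
python3 tip.py -41 -66.5 1.8; python3 see.py w12
```

```text
t 14.25 tip mm [-39.3 -65.6   2. ] yaw 109.4 tilt [ 0.017 -0.01 ] F corner [-0.56 -0.64 -0.78]
cx in tool [-0.999 -0.05   0.013] cy [-0.05   0.999 -0.014]
delta tool [ 0.0018 -0.0008  0.0002] world target [ 0.534 -0.06   0.052]
```

View pics/w12.png

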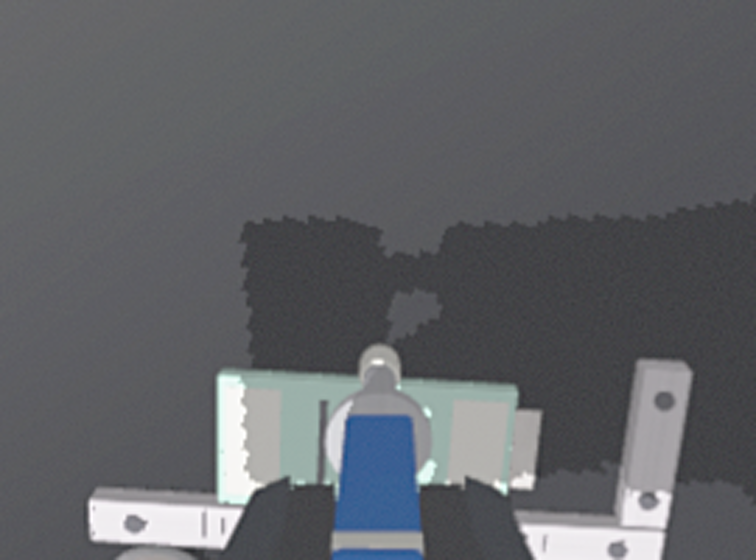

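It looks touching and parallel to the rail, since 2.0 mm was commanded and only 1.1 mm was made. I'll press a little.

Emit:
play_rows:
  targets:
    - {"jaw": 1,"dx": -0.0006,"dy": 0,"dz": 0,"yaw": 0}
    - {"jaw": 1,"dx": -0.0006,"dy": 0,"dz": 0,"yaw": 0}
    - {"jaw": 1,"dx": -0.0006,"dy": 0,"dz": 0,"yaw": 0}
    - {"jaw": 1,"dx": -0.0006,"dy": 0,"dz": 0,"yaw": 0}
    - {"jaw": 1,"dx": -0.0006,"dy": 0,"dz": 0,"yaw": 0}

```text
clock: 14.8
tool_pos: [0.5353, -0.0572, 0.1143]
eef_rot: [-0.168, 0.986, -0.007, 0.005]
contact_force: [-1.6, -0.6, 0.1]
opening: 0.157
```

```bash
python3 tip.py -41 -66.5 1.8;python3 tip.py; python3 see.py w13; python3 tip.py
```

```text
t 14.8 tip mm [-38.6 -65.6   1.6] yaw 109.3 tilt [ 0.012 -0.011] F corner [-1.72 -0.13  0.06]
cx in tool [-0.999 -0.049  0.009] cy [-0.05   0.999 -0.014]
delta tool [ 0.0024 -0.0008 -0.0003] world target [ 0.534 -0.06   0.052]
t 14.8 tip mm [-38.6 -65.6   1.6] yaw 109.3 tilt [ 0.012 -0.011] F corner [-1.72 -0.13  0.06]
cx in tool [-0.999 -0.049  0.009] cy [-0.05   0.999 -0.014]
t 14.85 tip mm [-38.5 -65.5   1.5] yaw 109.3 tilt [ 0.012 -0.011] F corner [-1.66  0.23 -0.62]
cx in tool [-0.999 -0.049  0.009] cy [-0.05   0.999 -0.014]
```

A steady 1.7 N is now pressing on the rail. I'll hold a bit more to be sure.

Emit:
play_rows:
  targets:
    - {"jaw": 1,"dx": -0.0006,"dy": 0,"dz": 0,"yaw": 0}
    - {"jaw": 1,"dx": -0.0006,"dy": 0,"dz": 0,"yaw": 0}
    - {"jaw": 1,"dx": -0.0006,"dy": 0,"dz": 0,"yaw": 0}
    - {"jaw": 1,"dx": -0.0006,"dy": 0,"dz": 0,"yaw": 0}
    - {"jaw": 1,"dx": -0.0006,"dy": 0,"dz": 0,"yaw": 0}

```text
clock: 15.35
tool_pos: [0.5375, -0.0561, 0.1141]
eef_rot: [-0.168, 0.986, -0.007, 0.004]
contact_force: [-1.8, 0.8, 0.7]
opening: 0.156
```

```bash
python3 tip.py ; python3 see.py w13; python3 tip.py
```

```text
t 15.35 tip mm [-36.3 -65.1   1.4] yaw 109.3 tilt [ 0.011 -0.011] F corner [-1.53  1.25  0.67]
cx in tool [-0.999 -0.05   0.007] cy [-0.05   0.999 -0.014]
t 15.4 tip mm [-36.1 -65.1   1.3] yaw 109.3 tilt [ 0.011 -0.011] F corner [-1.44  0.56 -0.06]
cx in tool [-0.999 -0.05   0.007] cy [-0.05   0.999 -0.014]
```

View pics/w13.png

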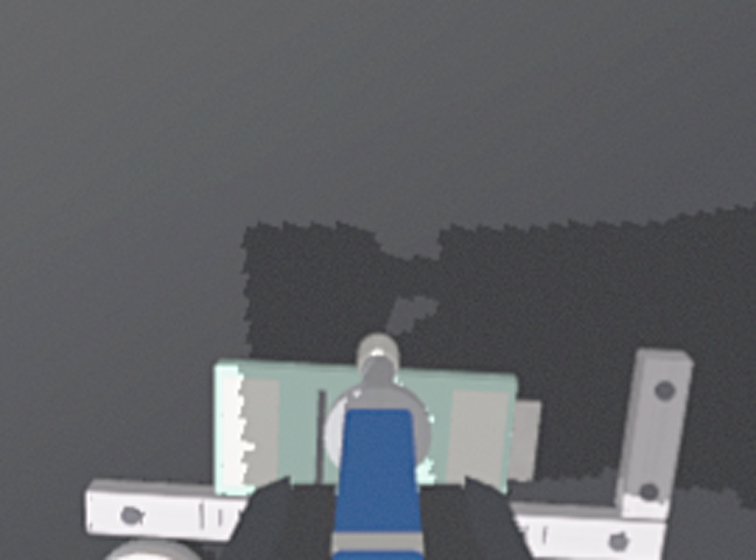

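```bash
python3 edge.py w13 215 365 517 378; python3 - <<'E'
import pickle
from pc import *
s,d=pickle.load(open("w13.pkl","rb"))
f=lambda L:np.array(L)/2.8+[150,80]-.4
print("rail front top left, stop",tocorner(d,f([(88,485),(617,505),(637,352)]),.058,s))
print("chamber edge z0", tocorner(d,f([(215,361),(517,374)]),.055,s))
E
```

```text
[[ -35.4 -106.3]
 [ -36.1  -30.3]]
ang 0.5 len 76.0
centre [-17.8 -68.1]
rail front top left, stop [[  -1.5 -139.1]
 [  -3.6   -1.4]
 [ -45.5   -1.9]]
chamber edge z0 [[ -36.5 -106.3]
 [ -37.1  -30.4]]
```

The chamber is flat on the rail: 0.5°, centre (-17.8,-68). The pusher pivoted slightly in the pads, so I'll grip harder, back off and go round to the -y end.

Emit:
play_rows:
  targets:
    - {"jaw": 1,"dx": 0.006,"dy": 0,"dz": 0,"yaw": 0}
    - {"jaw": 1,"dx": 0.012,"dy": 0,"dz": 0,"yaw": 0}
    - {"jaw": 1,"dx": 0.004,"dy": -0.016,"dz": 0,"yaw": 0}
    - {"jaw": 1,"dx": 0,"dy": -0.02,"dz": 0,"yaw": 0}
    - {"jaw": 1,"dx": 0,"dy": -0.02,"dz": 0,"yaw": 0}
  squeeze: 45

```text
clock: 15.9
tool_pos: [0.5397, -0.1124, 0.1163]
eef_rot: [-0.172, 0.985, -0.005, 0.011]
contact_force: [1.1, 0.5, -0.8]
opening: 0.152
```

```bash
python3 tip.py -60 -124 2; python3 see.py w14 150 80 430 290
```

```text
t 15.9 tip mm [ -49.4 -119.6    3.5] yaw 109.8 tilt [ 0.023 -0.006] F corner [ 1.23  0.17 -0.83]
cx in tool [-0.998 -0.058  0.02 ] cy [-0.058  0.998 -0.012]
delta tool [ 0.0108 -0.0038  0.0013] world target [ 0.532 -0.12   0.052]
```

View pics/w14.png

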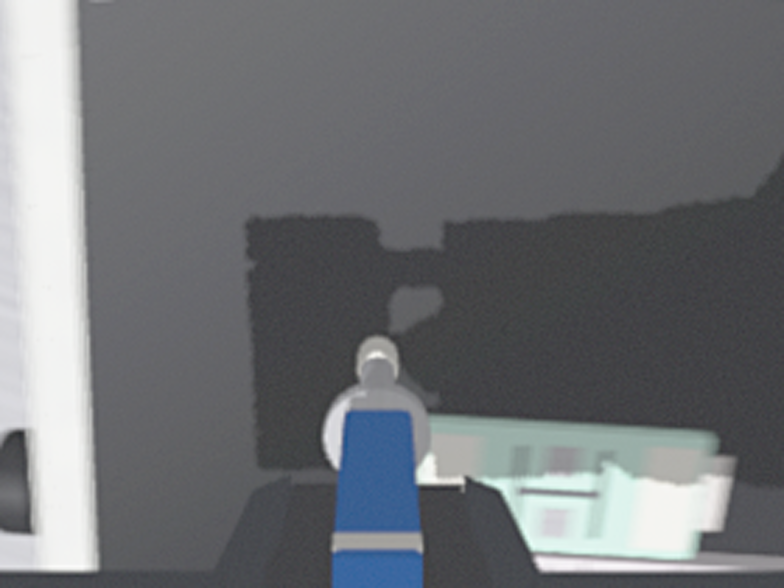

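Emit:
play_rows:
  targets:
    - {"jaw": 1,"dx": -0.011,"dy": -0.003,"dz": 0.001,"yaw": 0}
    - {"jaw": 1,"dx": -0.011,"dy": -0.002,"dz": 0,"yaw": 0}
    - {"jaw": 1,"dx": -0.01,"dy": -0.002,"dz": 0,"yaw": 0}
    - {"jaw": 1,"dx": 0,"dy": 0,"dz": 0,"yaw": 0}
    - {"jaw": 1,"dx": 0,"dy": 0,"dz": 0,"yaw": 0}

```text
clock: 16.45
tool_pos: [0.5766, -0.114, 0.1169]
eef_rot: [-0.167, 0.986, -0.007, 0.015]
contact_force: [-1.2, 1.0, 0.5]
opening: 0.154
```

```bash
python3 tip.py -16 -116 1.8; python3 see.py w15 150 80 430 290
```

```text
t 16.45 tip mm [ -13.9 -131.9    4.1] yaw 109.3 tilt [ 0.032 -0.009] F corner [-0.87  1.25  0.49]
cx in tool [-0.998 -0.048  0.028] cy [-0.049  0.999 -0.017]
delta tool [0.0014 0.016  0.002 ] world target [ 0.572 -0.1    0.052]
```

View pics/w15.png

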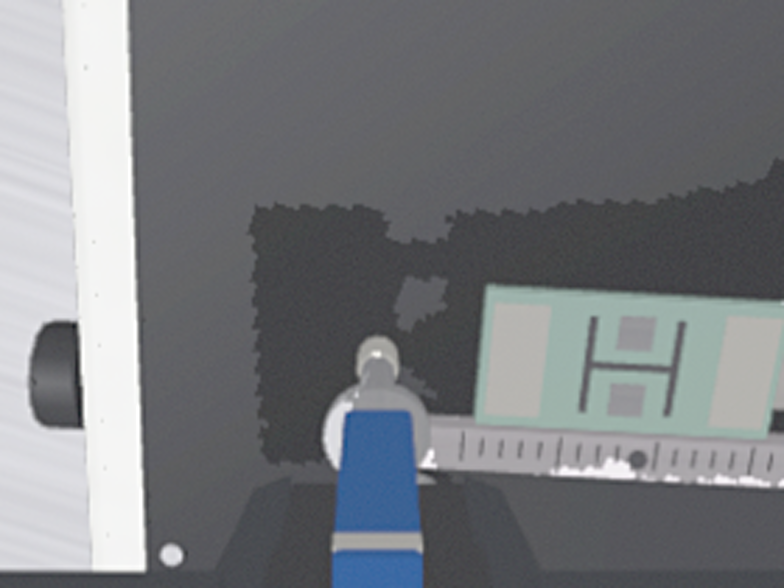

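The chamber lies flat along the rail. The tip at (378,357) is in line with the middle of its end face, 20 mm short, so I'll lower it 2 mm and approach.

Emit:
play_rows:
  targets:
    - {"jaw": 1,"dx": 0.001,"dy": 0.003,"dz": 0.001,"yaw": 0}
    - {"jaw": 1,"dx": 0,"dy": 0.004,"dz": 0.001,"yaw": 0}
    - {"jaw": 1,"dx": 0,"dy": 0.004,"dz": 0,"yaw": 0}
    - {"jaw": 1,"dx": 0,"dy": 0.004,"dz": 0,"yaw": 0}
    - {"jaw": 1,"dx": 0,"dy": 0.002,"dz": 0,"yaw": 0}

```text
clock: 17.0
tool_pos: [0.5678, -0.0967, 0.1144]
eef_rot: [-0.168, 0.986, -0.007, 0.015]
contact_force: [0.2, -1.0, -0.8]
opening: 0.153
```

```bash
python3 tip.py -16 -116 1.8; python3 see.py w16 150 80 430 290
```

```text
t 17.0 tip mm [ -17.6 -112.8    1.6] yaw 109.3 tilt [ 0.031 -0.008] F corner [-0.08 -0.98 -0.78]
cx in tool [-0.998 -0.049  0.027] cy [-0.049  0.999 -0.017]
delta tool [-0.0014 -0.0033 -0.0001] world target [ 0.572 -0.1    0.052]
```

View pics/w16.png

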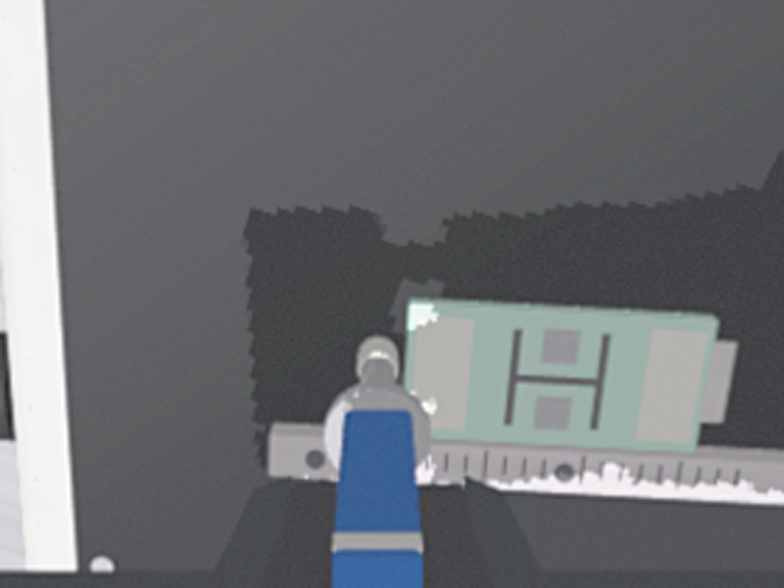

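Emit:
play_rows:
  targets:
    - {"jaw": 1,"dx": -0.004,"dy": 0,"dz": 0,"yaw": 0}
    - {"jaw": 1,"dx": 0,"dy": 0.0025,"dz": 0,"yaw": 0}
    - {"jaw": 1,"dx": 0,"dy": 0.0025,"dz": 0,"yaw": 0}
    - {"jaw": 1,"dx": 0,"dy": 0.0025,"dz": 0,"yaw": 0}
    - {"jaw": 1,"dx": 0,"dy": 0.0025,"dz": 0,"yaw": 0}

```text
clock: 17.55
tool_pos: [0.5688, -0.0854, 0.1144]
eef_rot: [-0.167, 0.986, -0.007, 0.015]
contact_force: [0.2, -0.4, -0.6]
opening: 0.154
```

```bash
python3 tip.py -16 -85 1.8; python3 see.py w17 150 80 430 290
```

```text
t 17.55 tip mm [ -13.3 -102.3    1.6] yaw 109.3 tilt [ 0.032 -0.009] F corner [ 0.09 -0.44 -0.64]
cx in tool [-0.998 -0.048  0.028] cy [-0.049  0.999 -0.017]
delta tool [ 0.0018  0.0174 -0.0006] world target [ 0.563 -0.07   0.052]
```

View pics/w17.png

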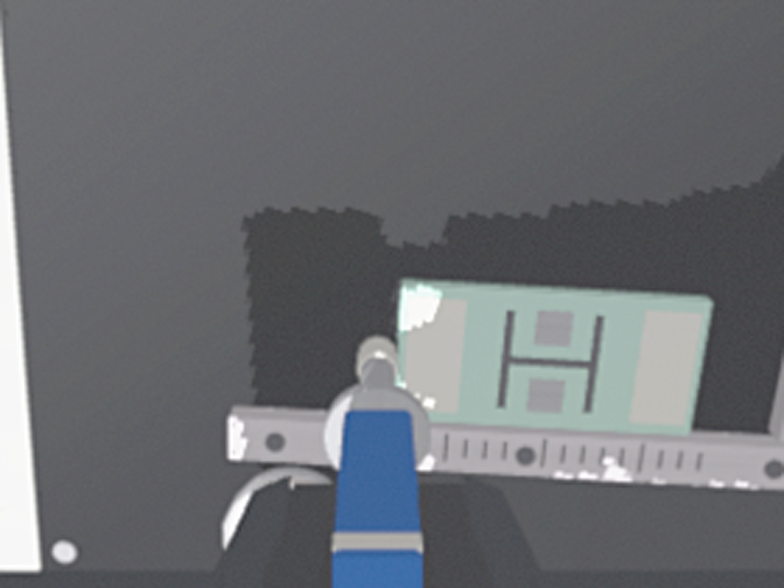

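Emit:
play_rows:
  targets:
    - {"jaw": 1,"dx": -0.0001,"dy": 0.0028,"dz": 0,"yaw": 0}
    - {"jaw": 1,"dx": -0.0001,"dy": 0.0028,"dz": 0,"yaw": 0}
    - {"jaw": 1,"dx": -0.0001,"dy": 0.0028,"dz": 0,"yaw": 0}
    - {"jaw": 1,"dx": -0.0001,"dy": 0.0028,"dz": 0,"yaw": 0}
    - {"jaw": 1,"dx": -0.0001,"dy": 0.0028,"dz": 0,"yaw": 0}

```text
clock: 18.1
tool_pos: [0.5641, -0.0706, 0.1142]
eef_rot: [-0.168, 0.986, -0.007, 0.015]
contact_force: [1.0, -0.9, -0.2]
opening: 0.155
```

```bash
python3 tip.py -16 -81 1.8; python3 see.py w18 180 80 460 290
```

```text
t 18.1 tip mm [-13.7 -86.8   1.4] yaw 109.3 tilt [ 0.031 -0.009] F corner [ 0.71 -1.1  -0.19]
cx in tool [-0.998 -0.049  0.028] cy [-0.049  0.999 -0.017]
delta tool [ 0.002   0.0059 -0.0006] world target [ 0.562 -0.066  0.052]
```

View pics/w18.png

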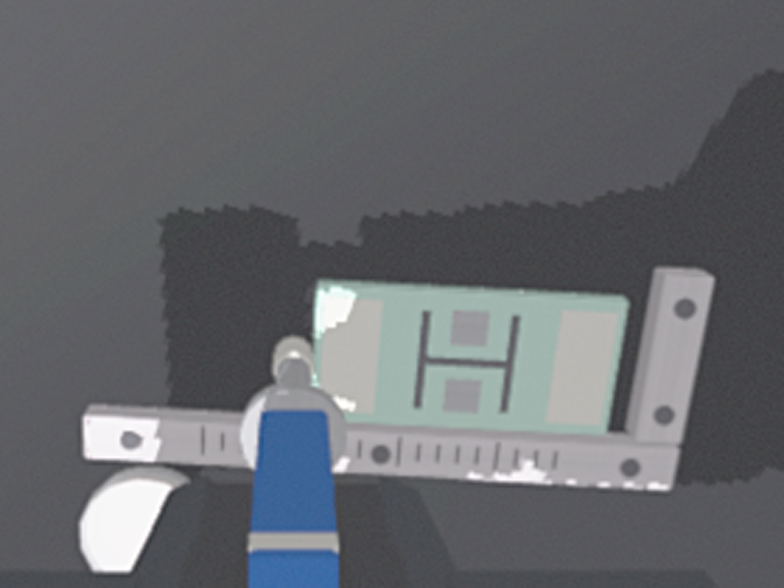

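About 5 mm is left to the end stop, so I'll go slower.

Emit:
play_rows:
  targets:
    - {"jaw": 1,"dx": 0,"dy": 0.0012,"dz": 0,"yaw": 0}
    - {"jaw": 1,"dx": 0,"dy": 0.0012,"dz": 0,"yaw": 0}
    - {"jaw": 1,"dx": 0,"dy": 0.001,"dz": 0,"yaw": 0}
    - {"jaw": 1,"dx": 0,"dy": 0.0006,"dz": 0,"yaw": 0}
    - {"jaw": 1,"dx": 0,"dy": 0.0005,"dz": 0,"yaw": 0}

```text
clock: 18.65
tool_pos: [0.5624, -0.0653, 0.1141]
eef_rot: [-0.168, 0.986, -0.007, 0.015]
contact_force: [-0.5, 0.7, -0.7]
opening: 0.154
```

```bash
python3 tip.py -16 -81 1.8
```

```text
t 18.65 tip mm [-13.8 -81.2   1.3] yaw 109.3 tilt [ 0.031 -0.008] F corner [-0.29  0.77 -0.73]
cx in tool [-0.998 -0.049  0.028] cy [-0.05   0.999 -0.017]
delta tool [ 0.0022  0.0003 -0.0005] world target [ 0.562 -0.066  0.052]
```

Emit:
play_rows:
  targets:
    - {"jaw": 1,"dx": 0,"dy": 0.0005,"dz": 0,"yaw": 0}
    - {"jaw": 1,"dx": 0,"dy": 0.0005,"dz": 0,"yaw": 0}
    - {"jaw": 1,"dx": 0,"dy": 0.0005,"dz": 0,"yaw": 0}
    - {"jaw": 1,"dx": 0,"dy": 0.0005,"dz": 0,"yaw": 0}
    - {"jaw": 1,"dx": 0,"dy": 0.0005,"dz": 0,"yaw": 0}

```text
clock: 19.15
tool_pos: [0.5616, -0.0642, 0.1141]
eef_rot: [-0.167, 0.986, -0.007, 0.015]
contact_force: [0.7, -1.0, -0.6]
opening: 0.152
```

```bash
python3 tip.py -16 -81 1.8; python3 see.py w19 180 80 460 290
```

```text
t 19.15 tip mm [-14.2 -80.    1.3] yaw 109.3 tilt [ 0.032 -0.01 ] F corner [ 0.36 -1.14 -0.62]
cx in tool [-0.998 -0.048  0.027] cy [-0.049  0.999 -0.018]
delta tool [ 0.0018 -0.0009 -0.0005] world target [ 0.562 -0.066  0.052]
```

View pics/w19.png

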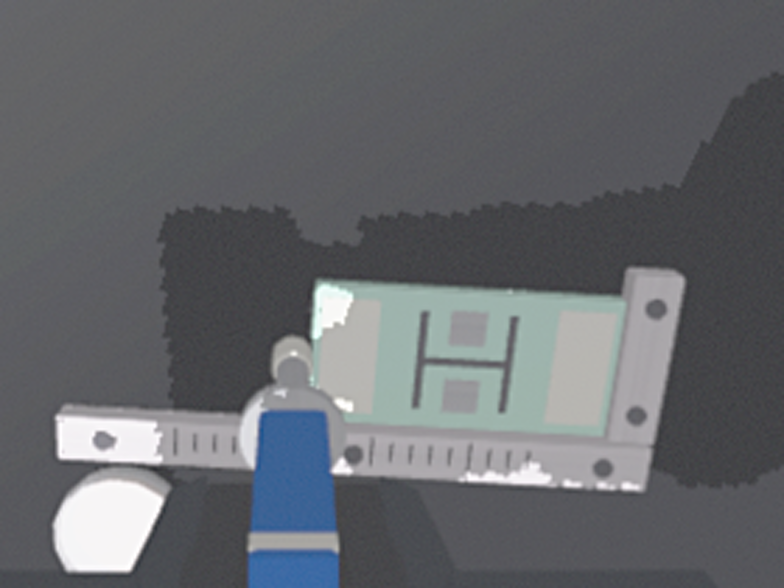

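The chamber now meets the stop. I'll press lightly.

Emit:
play_rows:
  targets:
    - {"jaw": 1,"dx": 0,"dy": 0.0006,"dz": 0,"yaw": 0}
    - {"jaw": 1,"dx": 0,"dy": 0.0006,"dz": 0,"yaw": 0}
    - {"jaw": 1,"dx": 0,"dy": 0.0006,"dz": 0,"yaw": 0}
    - {"jaw": 1,"dx": 0,"dy": 0.0006,"dz": 0,"yaw": 0}
    - {"jaw": 1,"dx": 0,"dy": 0.0006,"dz": 0,"yaw": 0}

```text
clock: 19.7
tool_pos: [0.5613, -0.0636, 0.1142]
eef_rot: [-0.167, 0.986, -0.009, 0.015]
contact_force: [0.6, -1.5, -1.2]
opening: 0.153
```

```bash
python3 tip.py -16 -81 1.8; python3 see.py w20 180 80 460 290;  python3 tip.py
```

```text
t 19.7 tip mm [-14.3 -79.5   1.5] yaw 109.2 tilt [ 0.033 -0.013] F corner [ 0.18 -1.66 -1.24]
cx in tool [-0.999 -0.047  0.028] cy [-0.047  0.999 -0.022]
delta tool [ 0.0018 -0.0014 -0.0003] world target [ 0.562 -0.066  0.052]
t 19.75 tip mm [-14.3 -79.4   1.5] yaw 109.2 tilt [ 0.033 -0.013] F corner [-0.17 -3.39 -1.35]
cx in tool [-0.999 -0.047  0.028] cy [-0.047  0.999 -0.022]
```

The force is between 1.7 and 3.4 N, with no further travel. I'll back off and inspect.

Emit:
play_rows:
  targets:
    - {"jaw": 1,"dx": 0,"dy": 0.0004,"dz": 0,"yaw": 0}
    - {"jaw": 1,"dx": 0,"dy": 0.0003,"dz": 0,"yaw": 0}
    - {"jaw": 1,"dx": 0,"dy": -0.003,"dz": 0,"yaw": 0}
    - {"jaw": 1,"dx": 0,"dy": -0.01,"dz": 0,"yaw": 0}
    - {"jaw": 1,"dx": 0,"dy": -0.01,"dz": 0,"yaw": 0}

```text
clock: 20.25
tool_pos: [0.5683, -0.0819, 0.1147]
eef_rot: [-0.169, 0.986, -0.007, 0.015]
contact_force: [0.2, -0.1, -0.1]
opening: 0.155
```

Emit:
play_rows:
  targets:
    - {"jaw": 1,"dx": 0,"dy": 0,"dz": -0.01,"yaw": 0}
    - {"jaw": 1,"dx": 0,"dy": 0,"dz": -0.01,"yaw": 0}
    - {"jaw": 1,"dx": 0,"dy": 0,"dz": -0.01,"yaw": 0}
    - {"jaw": 1,"dx": 0,"dy": 0,"dz": 0,"yaw": 0}
    - {"jaw": 1,"dx": 0,"dy": 0,"dz": 0,"yaw": 0}

```text
clock: 20.75
tool_pos: [0.5679, -0.0825, 0.148]
eef_rot: [-0.167, 0.986, -0.006, 0.016]
contact_force: [-0.4, 0.1, -1.8]
opening: 0.153
```

```bash
python3 tip.py; python3 see.py w21 230 80 510 290
```

```text
t 20.75 tip mm [-13.3 -99.2  35.3] yaw 109.3 tilt [ 0.033 -0.008] F corner [-0.39  0.19 -1.77]
cx in tool [-0.998 -0.048  0.029] cy [-0.049  0.999 -0.017]
```

View pics/w21.png

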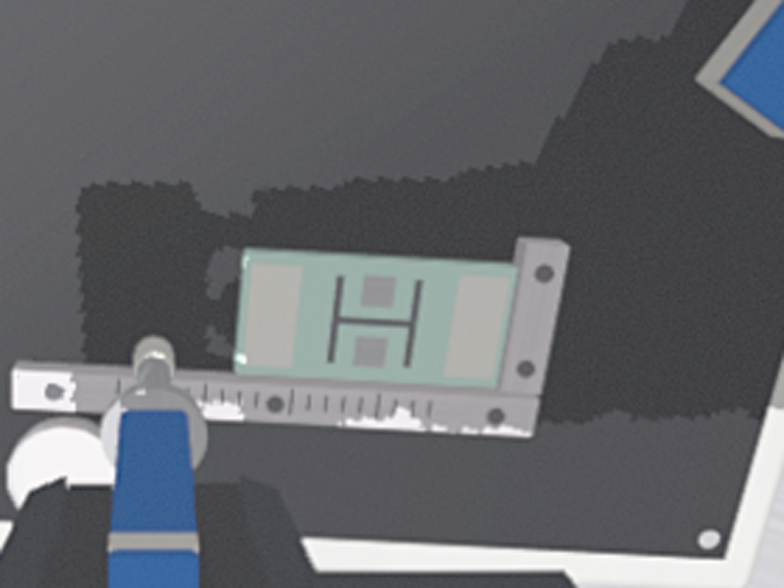

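```bash
python3 - <<'E'
import pickle
from h import *
s,d=pickle.load(open("w21.pkl","rb"))
d["frame"]=(255*(d["frame"]/255.)**0.5).astype(np.uint8)
crop(d,305,155,440,240,5.8,"pics/w21c.png")
E
```

```text
(no output)
```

View pics/w21c.png

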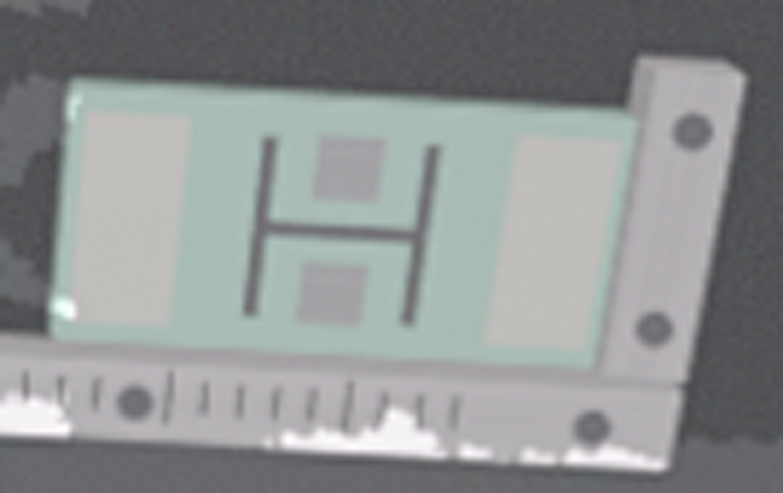

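The chamber is home, flush along the rail and against the stop, within about 0.3° of square. Now I'll measure the tip's true tool-frame offset after the pivot, for the return.

```bash
python3 - <<'E'
import pickle
from h import *
for n,(x0,y0),px in [("w21",(230,80),(153,335)),("w19",(180,80),(292,336)),("w8",(150,80),(379,344))]:
    s,d=pickle.load(open(n+".pkl","rb"))
    Rt=R.from_quat(s["eef_rot"]).as_matrix()
    uv=np.array([px])/2.8+[x0,y0]-.4
    o,v=ray(d,uv,s); o=Rt.T@(o-s["tool_pos"]); v=Rt.T@v[0]; p=o+v*((.0625-o[2])/v[2]); print(n,p.round(4),"tip centre tool",(p-[.005,0,0]).round(4))
s,d=pickle.load(open("w21.pkl","rb"));
crop(d,265,180,310,290,5,"pics/w21t.png")
E
python3 st.py 0.471 -0.3692 0.15
```

```text
w21 [ 0.0081 -0.0005  0.0625] tip centre tool [ 0.0031 -0.0005  0.0625]
w19 [ 0.0079 -0.0008  0.0625] tip centre tool [ 0.0029 -0.0008  0.0625]
w8 [0.0058 0.     0.0625] tip centre tool [0.0008 0.     0.0625]
t 20.8 tcp [ 0.568  -0.0824  0.148 ] yaw_y deg 109.28 tilt [ 0.0332 -0.0075] F [-0.11  0.85 -0.53] op 0.156 q [ 0.29  0.72 -0.39  1.82  0.44  0.65  1.55]
delta tool [ 0.1863 -0.2387 -0.003 ]
```

View pics/w21t.png

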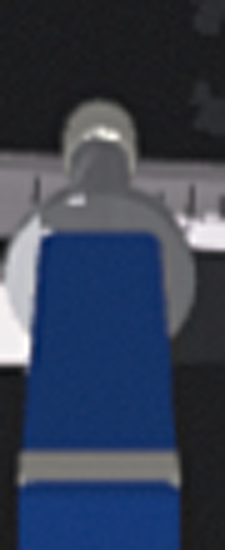

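```bash
cat > ret.py <<'E'
import sys
from plant import r
from h import *
s=r.get_state(); Rt=R.from_quat(s["eef_rot"]).as_matrix();p=np.array(s["tool_pos"])
off=np.array([.0023,-.0004,.0628]); tip=p+Rt@off
ax=Rt@np.array([.027,-.0,-0]) +Rt[:,2]
t=np.array([0.4713,-0.3693,float(sys.argv[1])])
print("t",round(float(s["clock"]),2),"tip",tip.round(4),"pusher tilt",ax[:2].round(3),"tool tilt",Rt[:2,2].round(3),"yaw",np.degrees(np.arctan2(Rt[1,1],Rt[0,1])).round(1),"F",np.round(s["contact_force"],1),"op",round(float(s["opening"]),3))
print("delta tool",(Rt.T@(t-tip)).round(4))
E
python3 ret.py 0.085
```

```text
t 20.8 tip [ 0.5681 -0.084   0.0852] pusher tilt [ 0.008 -0.016] tool tilt [ 0.033 -0.008] yaw 109.3 F [-0.1  0.8 -0.5] op 0.156
delta tool [ 0.1856 -0.2373 -0.0008]
```

Emit:
play_rows:
  targets:
    - {"jaw": 1,"dx": 0.022,"dy": -0.028,"dz": -0.001,"yaw": 0}
    - {"jaw": 1,"dx": 0.022,"dy": -0.028,"dz": -0.001,"yaw": 0}
    - {"jaw": 1,"dx": 0.022,"dy": -0.028,"dz": 0,"yaw": 0}
    - {"jaw": 1,"dx": 0.022,"dy": -0.028,"dz": 0,"yaw": 0}
    - {"jaw": 1,"dx": 0.022,"dy": -0.028,"dz": 0,"yaw": 0}

```text
clock: 21.3
tool_pos: [0.5129, -0.2464, 0.1483]
eef_rot: [-0.176, 0.984, -0.004, 0.018]
contact_force: [1.0, 0.3, -0.9]
opening: 0.154
```

```bash
python3 ret.py 0.085
```

```text
t 21.3 tip [ 0.5132 -0.2476  0.0855] pusher tilt [ 0.011 -0.01 ] tool tilt [ 0.036 -0.001] yaw 110.2 F [ 1.   0.3 -0.9] op 0.154
delta tool [ 0.0814 -0.0996 -0.0009]
```

Emit:
play_rows:
  targets:
    - {"jaw": 1,"dx": 0.022,"dy": -0.027,"dz": 0,"yaw": 0}
    - {"jaw": 1,"dx": 0.022,"dy": -0.027,"dz": 0,"yaw": 0}
    - {"jaw": 1,"dx": 0.02,"dy": -0.022,"dz": 0,"yaw": 0}
    - {"jaw": 1,"dx": 0.006,"dy": -0.006,"dz": 0,"yaw": 0}
    - {"jaw": 1,"dx": 0,"dy": 0,"dz": 0,"yaw": 0}

```text
clock: 21.8
tool_pos: [0.4696, -0.3565, 0.1447]
eef_rot: [-0.172, 0.985, -0.004, 0.015]
contact_force: [-0.7, -0.4, -1.7]
opening: 0.155
```

```bash
python3 ret.py 0.085
```

```text
t 21.8 tip [ 0.4695 -0.3578  0.0819] pusher tilt [ 0.006 -0.011] tool tilt [ 0.031 -0.002] yaw 109.8 F [-0.7 -0.4 -1.7] op 0.155
delta tool [ 0.0021 -0.0115 -0.003 ]
```

Emit:
play_rows:
  targets:
    - {"jaw": 1,"dx": 0.002,"dy": -0.011,"dz": 0,"yaw": 0}
    - {"jaw": 1,"dx": 0,"dy": 0,"dz": 0,"yaw": 0}
    - {"jaw": 1,"dx": 0,"dy": 0,"dz": 0.004,"yaw": 0}
    - {"jaw": 1,"dx": 0,"dy": 0,"dz": 0,"yaw": 0}
    - {"jaw": 1,"dx": 0,"dy": 0,"dz": 0,"yaw": 0}

```text
clock: 22.3
tool_pos: [0.4757, -0.3615, 0.1406]
eef_rot: [-0.176, 0.984, -0.002, 0.016]
contact_force: [0.7, -0.5, -1.5]
opening: 0.153
```

```bash
python3 ret.py 0.06; python3 see.py w22 220 130 350 250; python3 - <<'E'
import pickle
from h import *
s,d=pickle.load(open("w22.pkl","rb"))
d["frame"]=(255*(d["frame"]/255.)**0.6).astype(np.uint8)
crop(d,240,150,330,240,6.6,"pics/w22.png")
print((proj(d,[[.4713,-.3693,.055],[.4713,-.3693,.06]],s)-[240,150])*6.6)
E
```

```text
t 22.3 tip [ 0.4758 -0.3626  0.0778] pusher tilt [ 0.008 -0.007] tool tilt [0.033 0.002] yaw 110.3 F [ 0.7 -0.5 -1.5] op 0.153
delta tool [ 0.0071 -0.0046  0.0176]
[[253.81840004 255.48292724]
 [252.73661491 268.42776854]]
```

View pics/w22.png

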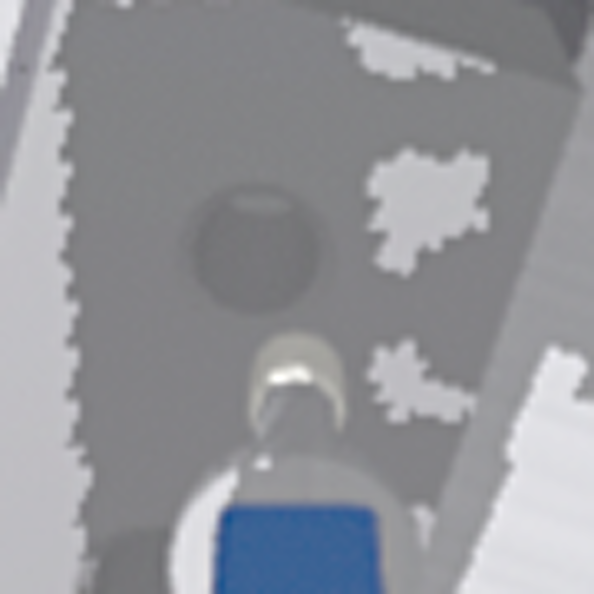

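The hole at (257,248) is within 1 mm of the prediction (254,255). I'll correct and descend in steps.

Emit:
play_rows:
  targets:
    - {"jaw": 1,"dx": 0.007,"dy": -0.0045,"dz": 0,"yaw": 0}
    - {"jaw": 1,"dx": 0,"dy": 0,"dz": 0,"yaw": 0}
    - {"jaw": 1,"dx": 0,"dy": 0,"dz": 0,"yaw": 0}
    - {"jaw": 1,"dx": 0,"dy": 0,"dz": 0,"yaw": 0}
    - {"jaw": 1,"dx": 0,"dy": 0,"dz": 0,"yaw": 0}

```text
clock: 22.85
tool_pos: [0.4701, -0.3685, 0.1406]
eef_rot: [-0.177, 0.984, -0.002, 0.016]
contact_force: [-0.5, 0.2, -1.8]
opening: 0.152
```

```bash
python3 ret.py 0.06
```

```text
t 22.85 tip [ 0.4701 -0.3695  0.0778] pusher tilt [ 0.008 -0.007] tool tilt [0.033 0.002] yaw 110.3 F [-0.5  0.2 -1.8] op 0.152
delta tool [-0.0006 -0.      0.0178]
```

Emit:
play_rows:
  targets:
    - {"jaw": 1,"dx": -0.0006,"dy": 0,"dz": 0.006,"yaw": 0}
    - {"jaw": 1,"dx": 0,"dy": 0,"dz": 0.006,"yaw": 0}
    - {"jaw": 1,"dx": 0,"dy": 0,"dz": 0.005,"yaw": 0}
    - {"jaw": 1,"dx": 0,"dy": 0,"dz": 0,"yaw": 0}
    - {"jaw": 1,"dx": 0,"dy": 0,"dz": 0,"yaw": 0}

```text
clock: 23.35
tool_pos: [0.4712, -0.3678, 0.1216]
eef_rot: [-0.177, 0.984, -0.001, 0.016]
contact_force: [0.0, -0.3, 0.6]
opening: 0.157
```

```bash
python3 ret.py 0.06; python3 see.py w23; python3 - <<'E'
import pickle
from h import *
s,d=pickle.load(open("w23.pkl","rb"))
d["frame"]=(255*(d["frame"]/255.)**0.6).astype(np.uint8)
crop(d,240,150,330,240,6.6,"pics/w23.png")
E
```

```text
t 23.35 tip [ 0.4712 -0.3688  0.0588] pusher tilt [ 0.007 -0.007] tool tilt [0.032 0.003] yaw 110.4 F [ 0.  -0.3  0.6] op 0.157
delta tool [ 0.     -0.0005 -0.0012]
```

View pics/w23.png

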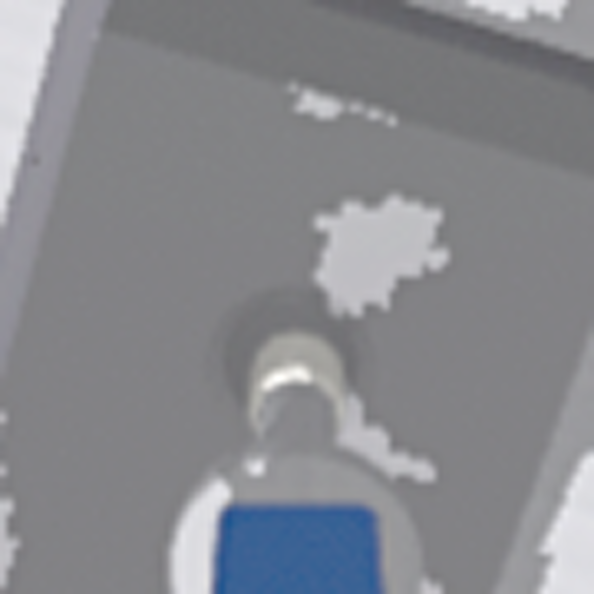

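The tip is centred over the hole mouth. I'll descend with compensation for the tool tilt.

```bash
python3 ret.py 0.0345;python3 ret.py 0.01
```

```text
t 23.4 tip [ 0.4712 -0.3688  0.0588] pusher tilt [ 0.007 -0.007] tool tilt [0.032 0.003] yaw 110.4 F [-0.1 -0.2 -0.6] op 0.152
delta tool [ 0.0008 -0.0003  0.0242]
t 23.4 tip [ 0.4712 -0.3688  0.0588] pusher tilt [ 0.007 -0.007] tool tilt [0.032 0.003] yaw 110.4 F [-0.1 -0.2 -0.6] op 0.152
delta tool [ 0.0016 -0.0001  0.0487]
```

Emit:
play_rows:
  targets:
    - {"jaw": 1,"dx": 0.0002,"dy": -0.0002,"dz": 0.006,"yaw": 0}
    - {"jaw": 1,"dx": 0.0002,"dy": 0,"dz": 0.006,"yaw": 0}
    - {"jaw": 1,"dx": 0.0002,"dy": 0,"dz": 0.006,"yaw": 0}
    - {"jaw": 1,"dx": 0.0002,"dy": 0,"dz": 0.005,"yaw": 0}
    - {"jaw": 1,"dx": 0,"dy": 0,"dz": 0,"yaw": 0}

```text
clock: 23.9
tool_pos: [0.4712, -0.3683, 0.0966]
eef_rot: [-0.177, 0.984, -0.002, 0.016]
contact_force: [-0.6, -0.8, -0.6]
opening: 0.153
```

```bash
python3 ret.py 0.01
```

```text
t 23.9 tip [ 0.4712 -0.3694  0.0338] pusher tilt [ 0.007 -0.007] tool tilt [0.032 0.003] yaw 110.4 F [-0.6 -0.8 -0.6] op 0.153
delta tool [0.0007 0.0002 0.0238]
```

Smooth so far, with the tip 21 mm into the hole. I'll go the rest of the way and ease off at the end.

Emit:
play_rows:
  targets:
    - {"jaw": 1,"dx": 0.0002,"dy": 0,"dz": 0.006,"yaw": 0}
    - {"jaw": 1,"dx": 0.0002,"dy": 0,"dz": 0.006,"yaw": 0}
    - {"jaw": 1,"dx": 0.0002,"dy": 0,"dz": 0.005,"yaw": 0}
    - {"jaw": 1,"dx": 0,"dy": 0,"dz": 0.003,"yaw": 0}
    - {"jaw": 1,"dx": 0,"dy": 0,"dz": 0.001,"yaw": 0}

```text
clock: 24.4
tool_pos: [0.4715, -0.3685, 0.0737]
eef_rot: [-0.177, 0.984, -0.002, 0.016]
contact_force: [0.7, 0.3, -1.0]
opening: 0.153
```

```bash
python3 ret.py 0.01
```

```text
t 24.4 tip [ 0.4715 -0.3695  0.0109] pusher tilt [ 0.007 -0.007] tool tilt [0.032 0.003] yaw 110.4 F [ 0.7  0.3 -1. ] op 0.153
delta tool [0.0002 0.0003 0.0009]
```

Emit:
play_rows:
  targets:
    - {"jaw": 1,"dx": 0,"dy": 0,"dz": 0.0007,"yaw": 0}
    - {"jaw": 0.8,"dx": 0,"dy": 0,"dz": 0,"yaw": 0}
    - {"jaw": 0.7,"dx": 0,"dy": 0,"dz": 0,"yaw": 0}
    - {"jaw": 0.4,"dx": 0,"dy": 0,"dz": 0,"yaw": 0}
    - {"jaw": 0.3,"dx": 0,"dy": 0,"dz": 0,"yaw": 0}

```text
clock: 24.9
tool_pos: [0.4723, -0.3688, 0.0736]
eef_rot: [-0.177, 0.984, -0.002, 0.017]
contact_force: [-0.9, -0.5, -0.4]
opening: 0.447
```

Emit:
play_rows:
  targets:
    - {"jaw": 0.3,"dx": 0,"dy": 0,"dz": 0,"yaw": 0}
    - {"jaw": 0.3,"dx": 0,"dy": 0,"dz": 0,"yaw": 0}
    - {"jaw": 0.3,"dx": 0,"dy": 0,"dz": 0,"yaw": 0}
    - {"jaw": 0.3,"dx": 0,"dy": 0,"dz": 0,"yaw": 0}
    - {"jaw": 0.3,"dx": 0,"dy": 0,"dz": 0,"yaw": 0}

```text
clock: 25.4
tool_pos: [0.4724, -0.3689, 0.074]
eef_rot: [-0.177, 0.984, -0.002, 0.017]
contact_force: [0.6, -0.5, -0.6]
opening: 0.701
```

```bash
python3 ret.py 0.01; python3 look.py w24
```

```text
t 25.4 tip [ 0.4726 -0.37    0.0111] pusher tilt [ 0.009 -0.008] tool tilt [0.034 0.001] yaw 110.3 F [ 0.6 -0.5 -0.6] op 0.701
delta tool [0.001  0.0011 0.0011]
[ 0.4724 -0.3689  0.074 ] 0.001321347673990849
```

View pics/w24.png

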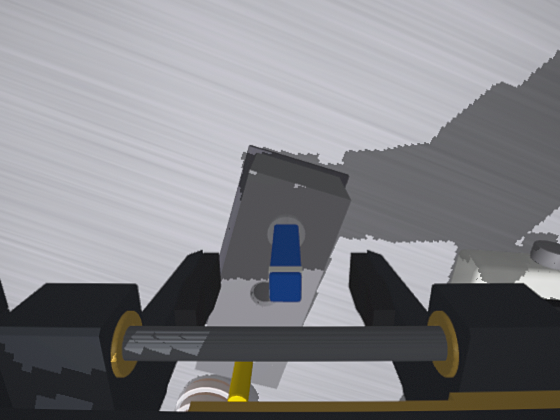

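The handle at (286,262) is free and stands upright between the open fingers. I'll raise the gripper straight up.

Emit:
play_rows:
  targets:
    - {"jaw": 0.1,"dx": 0,"dy": 0,"dz": -0.01,"yaw": 0}
    - {"jaw": 0.1,"dx": 0,"dy": 0,"dz": -0.02,"yaw": 0}
    - {"jaw": 0.1,"dx": 0,"dy": 0,"dz": -0.03,"yaw": 0}
    - {"jaw": 0.1,"dx": 0,"dy": 0,"dz": -0.03,"yaw": 0}
    - {"jaw": 0.1,"dx": 0,"dy": 0,"dz": -0.03,"yaw": 0}

```text
clock: 25.95
tool_pos: [0.4656, -0.3673, 0.1959]
eef_rot: [-0.177, 0.984, 0.001, 0.014]
contact_force: [1.0, 0.1, -0.9]
opening: 0.901
```

Emit:
play_rows:
  targets:
    - {"jaw": 0.1,"dx": 0,"dy": 0,"dz": -0.02,"yaw": 0}
    - {"jaw": 0.1,"dx": -0.03,"dy": 0,"dz": 0,"yaw": 0}
    - {"jaw": 0.1,"dx": -0.03,"dy": 0,"dz": 0,"yaw": 0}
    - {"jaw": 0.1,"dx": 0,"dy": 0,"dz": 0,"yaw": 0}
    - {"jaw": 0.1,"dx": 0,"dy": 0,"dz": 0,"yaw": 0}

```text
clock: 26.45
tool_pos: [0.5239, -0.3484, 0.2283]
eef_rot: [-0.176, 0.984, -0.004, 0.018]
contact_force: [-0.1, -0.7, -0.0]
opening: 0.9
```

```bash
python3 st.py; python3 look.py w25; python3 - <<'E'
from plant import r
import pickle
from h import *
d=r.snapshot("side"); crop(d,245,110,375,270,4,"pics/s25.png")
s,w=pickle.load(open("w25.pkl","rb"))
w["frame"]=(255*(w["frame"]/255.)**0.6).astype(np.uint8)
crop(w,0,0,560,420,1.4,"pics/w25.png")
E
```

```text
t 26.45 tcp [ 0.5239 -0.3484  0.2283] yaw_y deg 110.26 tilt [ 0.0361 -0.0007] F [-0.15 -0.74 -0.04] op 0.9 q [ 0.81  0.7  -0.53  1.56  0.39  0.95  2.09]
[ 0.5239 -0.3484  0.2283] 0.021572312304942005
```

View pics/s25.png

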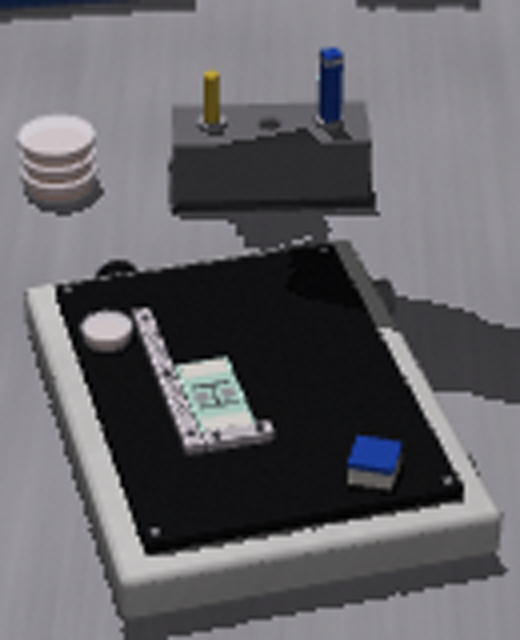

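View pics/w25.png

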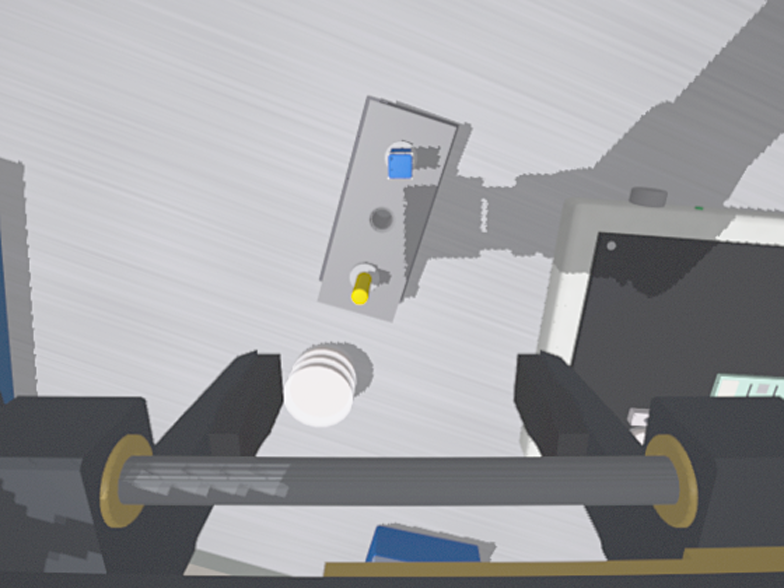

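The side view shows the pusher at the same height as at the start, the chamber in the corner and the bystanders unmoved. One last numeric check of the chamber against the holder edges, using w21.

```bash
python3 - <<'E'
import pickle
from pc import *
s,d=pickle.load(open("w21.pkl","rb"))
f=lambda L:np.array(L)/5.8+[305,155]-.4
ch=tocorner(d,f([(72,80),(632,110),(50,338)]),.055,s); rl=tocorner(d,f([(0,334),(605,372),(640,60)]),.058,s)
print(ch,rl)
a=lambda v:np.degrees(np.arctan2(-v[0],v[1]))
vr=rl[1]-rl[0];vc=ch[1]-ch[0];print("angles rail,ch",a(vr),a(vc))
u=vr/np.hypot(*vr);n=np.array([u[1],-u[0]])
print("outer edge to rail mm",[(rl[0]-c_)@n for c_ in ch[:2]],"-y end to stop",[(rl[2]-ch[0])@u,(rl[1]-ch[2])@u])
E
```

```text
[[-37.6 -76. ]
 [-37.6  -0.9]
 [ -0.7 -76.1]] [[ -2.  -83.3]
 [ -1.    0.8]
 [-45.   -2.1]]
angles rail,ch -0.681249458483756 -0.0
outer edge to rail mm [np.float64(35.68427887800972), np.float64(36.57720029892578)] -y end to stop [np.float64(73.80679205411873), np.float64(76.89099733488604)]
```

```bash
python3 -c "
from plant import r
print(r.finish_job())"
```

```text
the job is handed in; nothing more can be done
None
```

I handed the job in at about 26.5 s. The chamber is in the corner and the pusher is back upright in its own hole. `finish_job` gave no verdict, so what follows comes from my own checks.

**What I did**
- I took the pusher out of its stand and pushed the chamber flat onto the back rail. I held it there at about 1.5–1.7 N for over half a second.
- I then slid it about 30 mm along the rail to the end stop and pressed at roughly 1–3.4 N. The force sensor has about ±1 N of noise, so single force readings are approximate.
- I put the pusher back, released it and moved the gripper clear.

**Last checks**
- **Chamber:** measured from above after the press, the outer long edge was 35.7–36.6 mm from the rail face (36 expected). The −y end was 73.8–76.9 mm from the stop face (76 expected), and the 73.8 came from a hard-to-see corner pixel. The measured angle to the rail was 0–0.7°. No gap was visible on either side.
- **Pusher:** its top appears at the same place in the side picture as at the start, so I take it to be down on its collar.
- **Other objects:** the probe, small dish, cover box and dish stack look unmoved in the last pictures. I did not look at the tally counter again; the arm worked well away from it after the start.

**What went less than cleanly**
- The pusher pivoted about 0.03 rad in the grip during the first press, so I gripped harder and allowed for it when putting it back.
- The tool built up a tilt of about 2° over the run, which I also compensated for.

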